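# Lock the filler cap of the soup warmer

## Robot

A 7-joint arm with a two-finger parallel gripper is mounted at the origin on the work surface. World frame = base frame: x ahead of the robot, y to its left, z up, the work surface at z = 0. Lengths are in m, angles in rad, forces in N, time in s.
With the tool pointing down it reaches from about 0.425 to 0.8 m from the base axis. Payload 8.3 kg.
Tool frame: the origin (TCP) lies midway between the tips of the shut fingers; the grasp point (between the pads) lies 19 mm behind it; z points along the fingers, x is the direction in which the jaws open and shut, and the axes are right-handed (so a half turn about z gives the same grasp; the last joint's range is limited). The gripper opens to 85 mm and grips with 20 to 120 N. Pads are 22 mm wide; open, the fingers measure 114 mm over their backs; the gripper's body (76 mm by 85 mm) begins 54 mm behind the grasp point. The pads swing forward as they close: fully open they stand 13 mm farther back than shut.
Start: joints at [1.049, 0.383, 0.016, 1.37, -0.006, 1.388, -0.046], TCP at [0.277, -0.56, 0.192] pointing down, gripper open.
Joint ranges: [-2.95, 2.95], [-0.25, 2.06], [-1.52, 1.56], [0.18, 2.33], [-1.44, 4.58], [0.02, 2.06], [-3.01, 3.01]. Speed limits (rad/s): [2.39, 2.39, 3.01, 3.01, 3.14, 3.14, 3.14].

## Interface

Orientations are given as a unit quaternion [x, y, z, w].
In Python, from bench import r, capture, job gives the robot as it stands.
- The arm moves only by the tool apply_moves, never from a script. Its argument "steps" is a list that holds one entry, the list of rows, each a list of 7 numbers: the gripper command: -1 is fully open, 1 is shut, values between are in proportion, then the shift along the tool's x, y, z in m, then the turn, a rotation vector about the tool's x, y, z in rad. In form: [[[hand, x, y, z, rx, ry, rz], ...]]. A call has 1 to 12 rows; each row is the pose to reach, as a shift and turn from the pose commanded when the call began, along the tool's axes at that moment; what a row does not reach only later rows make up. A row lasts 1/10 s, in which the tool goes at most 50 mm and 8.59 degrees, less where a joint would pass 70% of its speed; a pose out of reach is approached as far as the arm can. A call with a gripper value outside its range is refused whole. The fingers move at their own pace and stop on an object; the grip force is fixed at half the most. Time passes only in rows, so rows that repeat a pose let the fingers close. It gives the time, the measured TCP pose, the force and the opening at its end, in the units of the state.
- r.get_obs(): the state, without advancing time (a new reading comes with each control period).
- capture(name): name is "scene" or "side" or "wrist"; returns a dict with "image" (480x640x3 uint8, red, green, blue), "camera_matrix" (3x3 intrinsics, pixels), "R" (3x3) and "t" (3): a world point X has camera coordinates R X + t; the wrist camera has in their place "T_tool_cam" (4x4, takes a point from camera to tool coordinates, whose origin is the TCP and whose axes are the tool frame's). Camera axes: x right, y down, z forward; pixel columns grow to the right and rows downward; lengths in m; the calibration is good to about 2 mm. A picture is of the moment at which its call begins: read the wrist's pose just before it. There is no depth.
- job.hand_in(): hands the job in, once; it reports no verdict.
The state is a dict: "t": time; "q": joint angles; "qd": joint speeds; "joint_efforts": joint torques, N m; "position": TCP position; "ee_rot": TCP orientation; "force": force on the tool from outside, world axes, zero at the start; "wrist_torque": the same for the moment, N m; "width": opening from 0.0 (shut) to 1.0 (fully open).
Only numpy, scipy, OpenCV 4.12 (cv2) and the standard library are available. Lean on these libraries where they do the work, as an engineer would, in place of code of your own. Each camera call takes 0.05 s, during which the arm holds its last target.

## Task

The soup warmer on the dining table has been topped up with water: take its filler cap, drop its lugs into the slots of the filler ring, press it down against its spring and turn it clockwise (seen from above) about a quarter turn until it springs into its locked detent, then let go. Press and turn gently so that the spring and ring are not strained, and leave the shaker, bowl and mug where they are.

Things in the scene. Friction and masses are not known exactly. Their poses are not given: they have to be found in the camera images.
- warmer: Fixed brushed-steel soup warmer, a low box 300 (x) x 400 (y) x 130 mm high; origin under its centre, z up, front face with the dial towards -x. A soup pot 200 mm across with domed lid and knob, up to 65 mm above the top, is sunk in its top at x +10, y +85 mm. The filler port is at x -20, y -110 mm.
- port (a point): Centre of the filler port, at the height of the warmer's flat top (130 mm above the table); axes as the warmer's. A steel ring, 72 mm outer and 40 mm inner diameter, flange 11 mm thick, is screwed in here; its rim stands 2 to 14 mm above this point, different each time and not measured.
- slot (a point): One of the ring's two opposite lug slots, 24 mm from the port centre, at the height of the warmer's top. Slots are 14 mm wide, reach 28 mm from the centre, and lie on a line 10 degrees clockwise (from above) of the warmer's x axis. Under the flange the lugs turn clockwise only, 80 degrees, to an end stop.
- detent (a point): One of two opposite locked detents, 24 mm from the port centre along the warmer's y axis, at the height of its top: notches 13 mm wide, 3 mm deep in the flange's underside, unseen. Let up there, the cap rises 3 mm into them, foot 17 mm below the rim, held by 2 to 3 N, with under 6 degrees of play either way. Forcing on past the end stop just beyond strains the ring.
- plate (a point): The port's sprung rubber plate, as drawn for the lowest ring: it lies 16.5 mm below the rim, wherever the rim is, and pushes back 5 N per mm, to a hard stop 5 mm down (25 N). The lugs clear the flange with the cap's foot 20 mm below the rim (about 18 N); at 20 to 25 N it turns freely; over 35 N strains it.
- cap_mid (a point): Centre of the loose filler cap, half-way up its 63 mm; 150 to 230 g; z up, x along bar and lugs (same after half a turn). Black head disc 60 mm across, 25 to 29 mm above the foot; on it an upright bar grip 48 mm long (x), 12 mm thick (y), from 29 to 63 mm. It starts standing on its foot on the table; when locked its bar is parallel to the warmer's front (y axis).
- cap_foot (a point): Centre of the cap's flat foot. Steel plug 36 mm in diameter, 25 mm tall, edge of the foot chamfered 3 mm; two opposite lugs 8 mm wide, from 3 to 9 mm above the foot, reach 25 mm from the axis along x.
- shaker: Loose salt shaker, glass with steel top, 44 mm across, 76 mm tall; origin under its centre. It may stand where the cap stood and the other way round. Leave it.
- bowl: Loose orange plastic bowl, 116 mm across, 50 mm high; origin under its centre. Leave it.
- mug: Loose glass mug, 72 mm across, 90 mm high, handle at its +y; origin under its centre. Leave it.
Mind the look-alikes: they are no part of the job. Leave any orange or red look-alike of the part that bears cap_mid alone.

How it is judged:
On the way:
1. the cap's lugs have gone down through the slots of the ring and the cap is pressed against the spring, not yet turned (horizontal distance between cap_mid and port below 0.005 m and z of cap_mid in the frame of warmer below 0.158 m and angle between the x axis of cap_mid and the y axis of warmer, either way round above 0.9 rad), for 0.1 s.
At the end, for the whole second after the job is handed in: The cap sits in the filler ring (within 4 mm of the port's centre, its centre less than 29.5 mm above the warmer's top, within 4.5 degrees of upright), its bar within 6.5 degrees of the warmer's y axis, which is the locked detent, and it stays so when let go (horizontal distance between cap_mid and port below 0.004 m and z of cap_mid in the frame of warmer below 0.1595 m and angle between the x axis of cap_mid and the y axis of warmer, either way round below 0.115 rad and angle between cap_mid's own z axis and vertical below 0.08 rad); the robot touches nothing.
It fails at once if more than 35 N is put on the warmer, its ring or its spring (contact force between warmer and anything else above 35 N).
It fails at once if the shaker, bowl or mug is moved more than 20 mm (distance of any of shaker, bowl, mug from where it was at the start of the episode above 0.02 m).
It also fails if it takes over 69 s, if anything falls off the work surface, if the arm or the gripper's body presses on something with over 40 N, if the wrist force passes 120 N, or if a joint passes its speed limit or range.

## Working session

There is one attempt and no reset: what is moved stays moved. The work goes in short steps, Python scripts to look and compute and a tool call to move; the robot and the scene stay as the last step left them, time stands still between calls to the robot, and variables do not carry over. Pictures are saved under pics/ and viewed, and the job is handed in when it is done.

Besides the shell and the picture viewer there is one more tool, called after "Call:" by a JSON object that holds its "name" and its "arguments". apply_moves: Moves the arm, as the interface text tells. Its arguments: {"type":"object","properties":{"steps":{"type":"array","items":{"type":"array","items":{"type":"array","items":{"type":"number"}}}}},"required":["steps"]}

```bash
ls; mkdir -p pics; python3 - <<'E'
from bench import r,capture,job
import cv2,numpy as np
o=r.get_obs()
for k in o: print(k,np.round(o[k],4))
for n in ["scene","side","wrist"]:
    c=capture(n); cv2.imwrite(f"pics/{n}0.png",c["image"][:,:,::-1])
    print(n,{k:np.round(v,4).tolist() for k,v in c.items() if k!="image"})
print(r.get_obs()['t'])
E
```

```text
pics
t 0.0
q [ 1.0491  0.3843  0.0164  1.3712 -0.0063  1.3882 -0.0465]
qd [ 0.0007  0.0009 -0.0007 -0.0003 -0.0004  0.0001 -0.    ]
joint_efforts [ 1.00000e-04 -6.27599e+01  8.44400e-01 -3.71824e+01  1.66000e-02
  1.40000e-02  0.00000e+00]
position [ 0.2766 -0.5598  0.1915]
ee_rot [ 8.494e-01 -5.278e-01 -9.000e-04 -5.000e-04]
force [-0.4396 -0.7429 -0.1922]
wrist_torque [ 0.0189 -0.0187  0.003 ]
width 0.9965
scene {'camera_matrix': [[462.5314, 0.0, 313.7039], [0.0, 462.5314, 233.8825], [0.0, 0.0, 1.0]], 'R': [[0.7868, 0.6172, -0.004], [0.3359, -0.4336, -0.8362], [-0.5178, 0.6565, -0.5485]], 't': [-0.3456, -0.1748, 1.576]}
side {'camera_matrix': [[530.1154, 0.0, 312.8335], [0.0, 530.1154, 238.4033], [0.0, 0.0, 1.0]], 'R': [[-0.9321, -0.3618, 0.0149], [-0.2637, 0.65, -0.7128], [0.2482, -0.6683, -0.7013]], 't': [0.448, 0.294, 1.0167]}
wrist {'camera_matrix': [[383.106, 0.0, 315.5626], [0.0, 383.106, 242.1981], [0.0, 0.0, 1.0]], 'T_tool_cam': [[1.0, -0.0004, -0.0001, 0.0008], [0.0004, 0.9607, 0.2775, -0.0704], [0.0, -0.2775, 0.9607, -0.1814], [0.0, 0.0, 0.0, 1.0]]}
0.15
```

View pics/scene0.png

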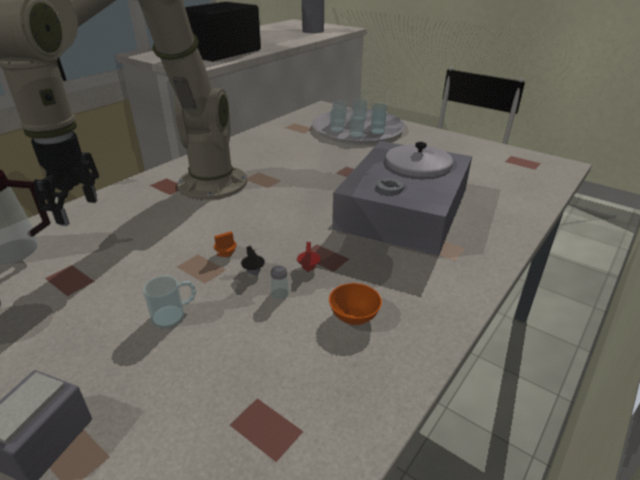

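View pics/side0.png

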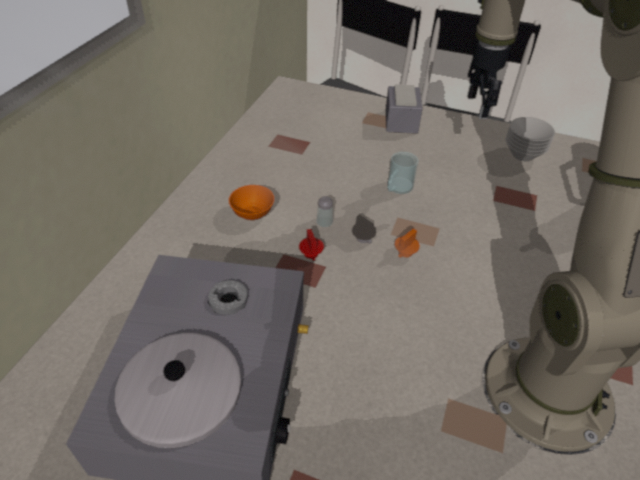

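View pics/wrist0.png

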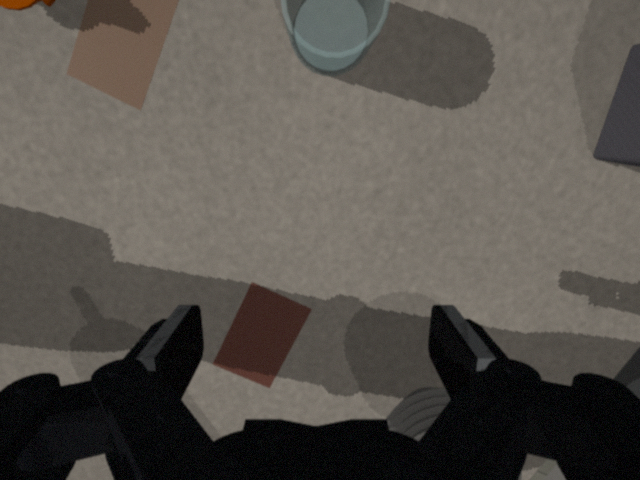

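The black cap is at scene (253,260) and side (363,229). Its orange and red look-alikes are to the left and right of it, and the shaker is close by. The ring is at scene (390,185) and side (228,297). I'll zoom in and triangulate.

```bash
cat > h.py <<'E'
from bench import r,capture,job
import cv2,numpy as np
from scipy.spatial.transform import Rotation as Ro
def cam(n):
    if n=="wrist":
        o=r.get_obs(); c=capture(n)
        T=np.eye(4);T[:3,:3]=Ro.from_quat(o['ee_rot']).as_matrix();T[:3,3]=o['position']
        M=T@c["T_tool_cam"]; R=M[:3,:3].T; return c["image"],c["camera_matrix"],R,-R@M[:3,3]
    c=capture(n); return c["image"],c["camera_matrix"],np.array(c["R"]),np.array(c["t"])
def ray(C,p):
    _,K,R,t=C; d=R.T@np.linalg.solve(K,[p[0],p[1],1.]); return -R.T@t,d/np.linalg.norm(d)
def onz(C,p,z):
    o,d=ray(C,p); return o+d*(z-o[2])/d[2]
def tri(C1,p1,C2,p2):
    o1,d1=ray(C1,p1);o2,d2=ray(C2,p2)
    s=np.linalg.lstsq(np.c_[d1,-d2],o2-o1,rcond=None)[0]
    a=o1+d1*s[0];b=o2+d2*s[1]; return (a+b)/2,np.linalg.norm(a-b)
def proj(C,X):
    _,K,R,t=C; p=K@(R@np.asarray(X)+t); return p[:2]/p[2]
def save(name,im,box=None,k=1):
    if box: x0,y0,x1,y1=box; im=im[y0:y1,x0:x1]
    cv2.imwrite(f"pics/{name}.png",cv2.resize(im,None,fx=k,fy=k,interpolation=cv2.INTER_CUBIC)[:,:,::-1])
E
python3 - <<'E'
from h import *
S=cam("scene");D=cam("side")
save("s1",S[0],(325,135,485,255),5);save("d1",D[0],(60,240,320,435),3)
save("s2",S[0],(200,225,340,310),5);save("d2",D[0],(290,180,430,270),5)
print(tri(S,(253,260),D,(363,229)), tri(S,(390,185),D,(228,297)))
# known white/black masks
E
```

```text
(array([ 0.4547414 , -0.26513056,  0.03395607]), np.float64(0.0018814707927148106)) (array([0.61141893, 0.1147706 , 0.13631993]), np.float64(0.004032410449182175))
```

View pics/s1.png

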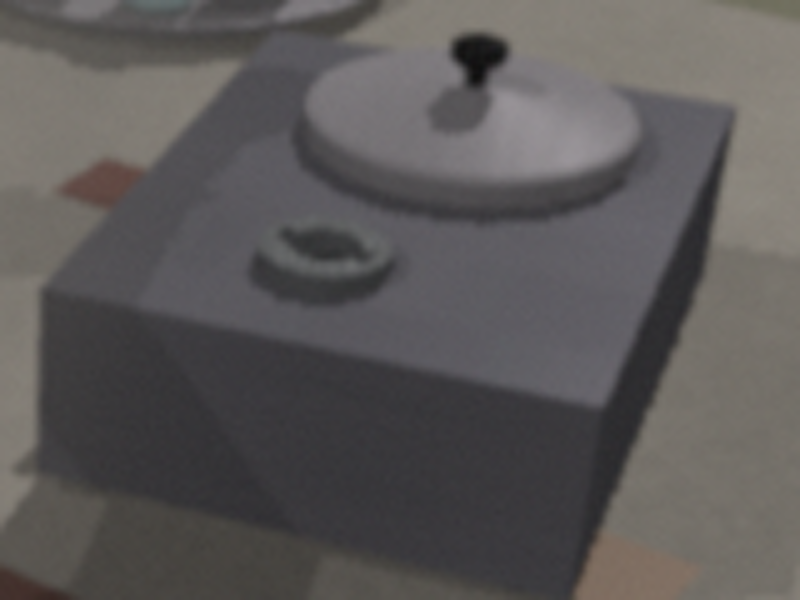

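View pics/d1.png

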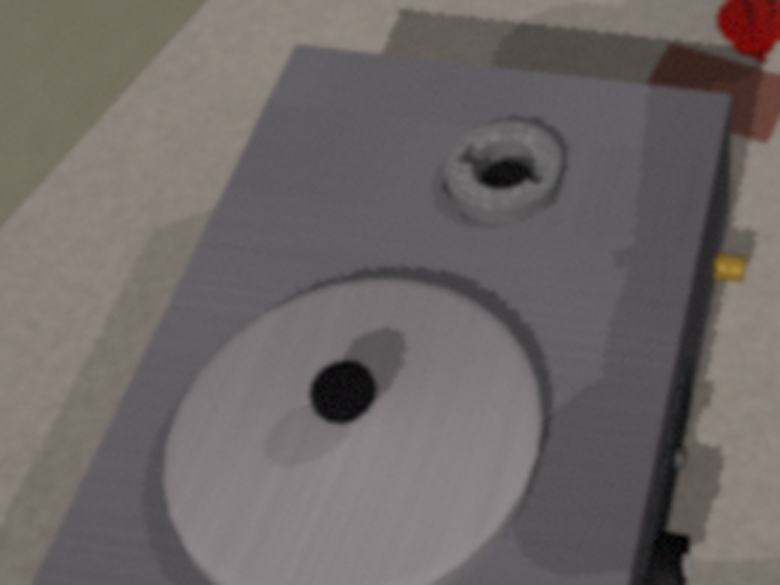

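View pics/d2.png

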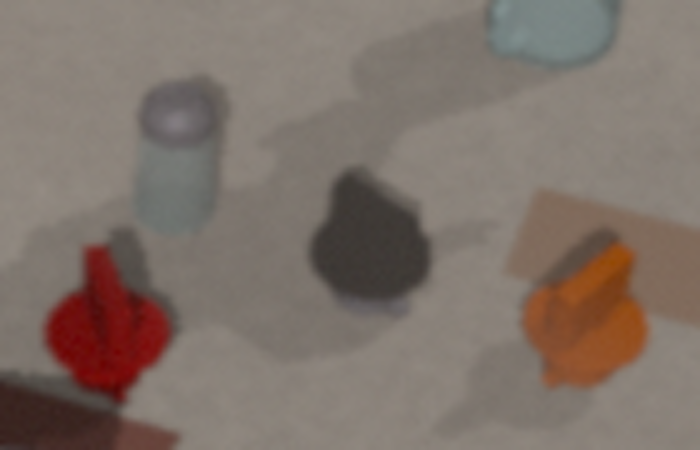

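View pics/s2.png

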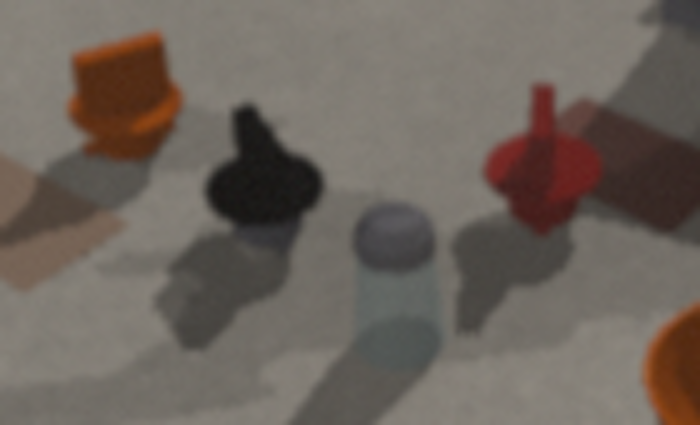

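Call:
{"name": "apply_moves", "arguments": {"steps": [[[-1,-0.185,-0.29,-0.02,0,0,0],[-1,-0.185,-0.29,-0.02,0,0,0],[-1,-0.185,-0.29,-0.02,0,0,0],[-1,-0.185,-0.29,-0.02,0,0,0],[-1,-0.185,-0.29,-0.02,0,0,0],[-1,-0.185,-0.29,-0.02,0,0,0],[-1,-0.185,-0.29,-0.02,0,0,0],[-1,-0.185,-0.29,-0.02,0,0,0],[-1,-0.185,-0.29,-0.02,0,0,0],[-1,-0.185,-0.29,-0.02,0,0,0],[-1,-0.185,-0.29,-0.02,0,0,0]]]}}

```text
t: 1.35
position: [0.454, -0.2675, 0.2123]
ee_rot: [0.849, -0.529, -0.0, 0.0]
force: [-0.2, 0.1, 0.6]
width: 1.0
```

```bash
python3 - <<'E'
from h import *
o=r.get_obs();print(o['t'],o['position'],o['q'])
C=cam("wrist");save("w1",C[0])
S=cam("scene");D=cam("side")
P=[onz(S,p,.13) for p in [(334,193),(445.6,216.6),(472,156),(381,142)]]+[onz(D,p,.13) for p in [(159.3,255),(303.3,271.7)]]
for p in P: print(p.round(4))
for a,b in [(0,1),(1,2),(2,3),(3,0),(4,5)]:
    d=P[b]-P[a];print(np.linalg.norm(d),np.degrees(np.arctan2(d[1],d[0])))
E
```

```text
1.35 [ 0.45395138 -0.26753518  0.21232082] [ 0.64100409  0.17136488 -0.19376741  1.59867076  0.03381309  1.37524232
 -0.67131103]
[ 0.5125 -0.0048  0.13  ]
[0.8002 0.0637 0.13  ]
[0.7089 0.4525 0.13  ]
[0.4263 0.3785 0.13  ]
[0.7933 0.064  0.13  ]
[ 0.5043 -0.0035  0.13  ]
0.2957252420715057 13.38354572630373
0.39945183233272136 103.21349328379429
0.29216151897290815 -165.3238936900953
0.39288924406208636 -77.31991040844015
0.29671738011120297 -166.85838490805
```

View pics/w1.png

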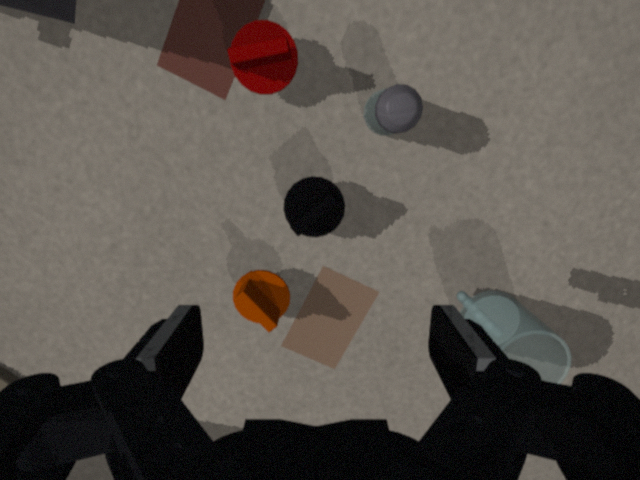

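```bash
python3 - <<'E'
from h import *
C=cam("wrist");im=C[0]
c=im[160:260,260:380].astype(float); c=np.clip((c-0)*4,0,255).astype(np.uint8); save("w1c",c,None,6)
S=cam("scene");D=cam("side")
c=np.clip(S[0][235:290,230:280].astype(float)*4,0,255).astype(np.uint8);save("s1c",c,None,10)
c=np.clip(D[0][205:250,340:390].astype(float)*2.5-60,0,255).astype(np.uint8);save("d1c",c,None,10)
g=im.max(2); m=(g[160:260,260:380]<25).astype(np.uint8)
cn=max(cv2.findContours(m,0,1)[0],key=cv2.contourArea)
print(cv2.minEnclosingCircle(cn),cv2.boundingRect(cn))
(x,y),rad=cv2.minEnclosingCircle(cn)
print(onz(C,(x+260,y+160),.029))
E
```

```text
((53.83333206176758, 48.16666793823242), 30.299531936645508) (25, 18, 60, 59)
[ 0.45325547 -0.2665035   0.029     ]
```

View pics/w1c.png

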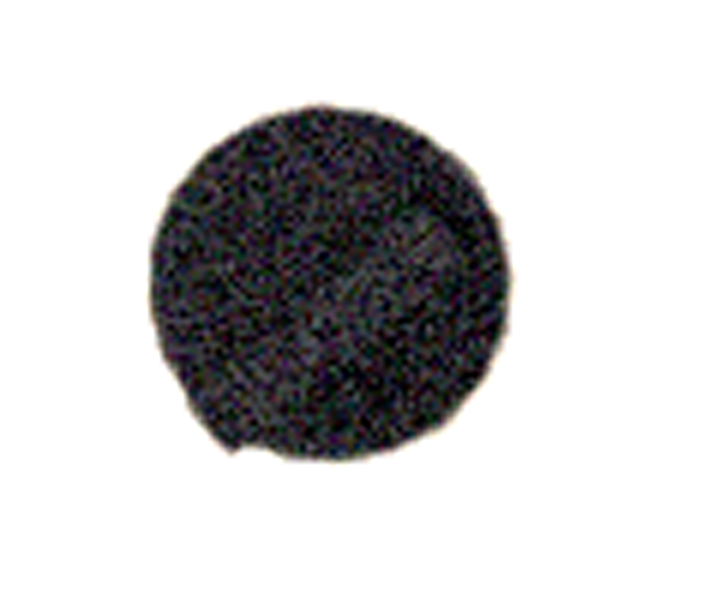

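View pics/s1c.png

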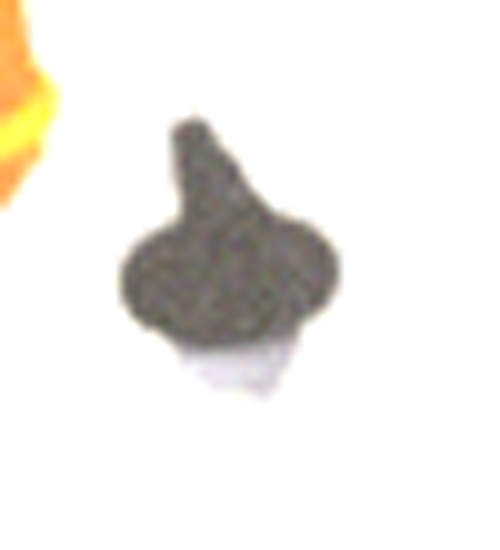

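View pics/d1c.png

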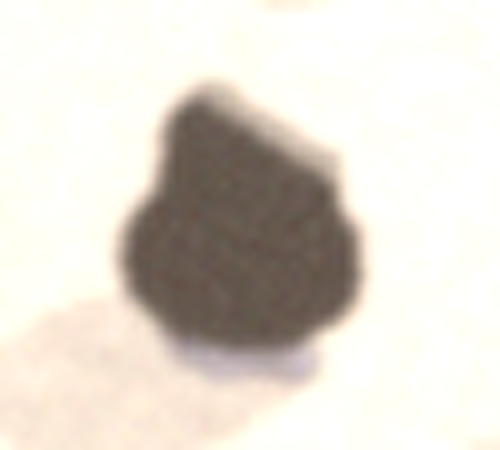

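```bash
python3 - <<'E'
from h import *
im=[];C=None
for i in range(16):
    C=cam("wrist");im.append(C[0][160:260,260:380].astype(float))
a=cv2.GaussianBlur(np.mean(im,0).mean(2),(0,0),1.0)
print(a[35:62:3,30:80:3].round(0))
c=np.clip((a-5)*20,0,255).astype(np.uint8); save("w1d",np.dstack([c]*3),None,6)
D=cam("side")
p,q=onz(D,(360,213.5),.063),onz(D,(373.5,221.5),.063)
d=q-p;print(p,q,(p+q)/2,np.linalg.norm(d),np.degrees(np.arctan2(d[1],d[0])))
E
```

```text
[[13. 10. 10. 10. 10. 10. 10. 10.  9.  9.  9.  8.  7.  8.  7.  6.  7.]
 [10.  9. 10.  9. 10.  9. 10. 10.  9.  9.  8.  7. 10. 12. 11.  7.  6.]
 [ 9. 10. 11. 10. 10.  9.  9.  9.  8.  7.  8. 10. 12. 12. 12. 10.  7.]
 [ 9.  9. 10.  9.  9.  9.  9.  8.  7.  8. 10. 12. 12. 12. 11. 11.  9.]
 [ 9.  9. 10.  9. 10.  9.  8.  7.  8. 11. 12. 12. 12. 11. 11.  9.  8.]
 [10.  9. 10. 10.  9.  8.  7.  8. 11. 12. 12. 12. 11. 10.  8.  7.  7.]
 [10. 10.  9.  9.  7.  8.  9. 12. 12. 12. 11. 12. 11.  8.  8.  7.  7.]
 [11. 10.  9.  8.  8.  9. 11. 12. 12. 12. 12. 10.  8.  8.  8.  8.  8.]
 [12. 10.  8.  8. 10. 12. 12. 12. 11. 11. 10.  8.  8.  8.  7.  8.  8.]]
[ 0.47009016 -0.28505334  0.063     ] [ 0.4316799  -0.26996084  0.063     ] [ 0.45088503 -0.27750709  0.063     ] 0.041269018094452284 158.5486959100762
```

View pics/w1d.png

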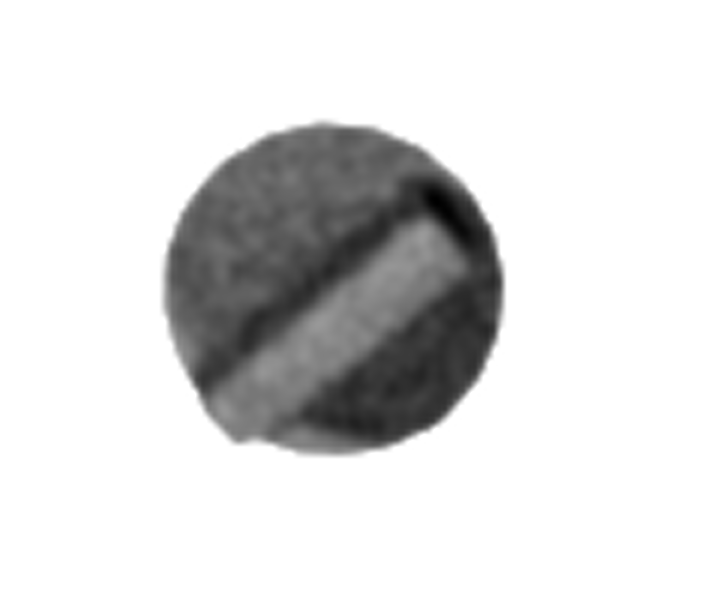

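```bash
python3 - <<'E'
from h import *
C=cam("wrist")
f=lambda x,y:((x+.5)/6-.5+260,(y+.5)/6-.5+160)
p,q=onz(C,f(449,240),.063),onz(C,f(226,416),.063);d=q-p
print(p,q,(p+q)/2,np.linalg.norm(d),np.degrees(np.arctan2(d[1],d[0])))
print("disc",onz(C,f(333,288),.027))
for e in [((430,210),(208,392)),((468,270),(245,440))]:
    d=onz(C,f(*e[1]),.063)-onz(C,f(*e[0]),.063);print(np.degrees(np.arctan2(d[1],d[0])),np.linalg.norm(d))
R=Ro.from_quat(r.get_obs()['ee_rot']).as_matrix();print(R.round(4),r.get_obs()['position'])
g=lambda p,z:onz(C,p,z)
print("shaker",g((398,108),.076),"org",g((262,297),.03),"red",g((263,57),.03))
E
```

```text
[ 0.47463312 -0.27545956  0.063     ] [ 0.43653795 -0.25776818  0.063     ] [ 0.45558553 -0.26661387  0.063     ] 0.042002696682360424 155.0898639310594
disc [ 0.45457645 -0.26652256  0.027     ]
156.0121281657714 0.042306962340523425
154.26504702996903 0.041589756449854284
[[ 4.429e-01 -8.966e-01  1.000e-04]
 [-8.966e-01 -4.429e-01  1.000e-04]
 [-0.000e+00 -1.000e-04 -1.000e+00]] [ 0.45489417 -0.2660336   0.2125131 ]
shaker [ 0.56295085 -0.2856674   0.076     ] org [ 0.34697101 -0.2585464   0.03      ] red [ 0.55396189 -0.16713921  0.03      ]
```

Call:
{"name": "apply_moves", "arguments": {"steps": [[[-1,0,0,0.02,0,0,0.15],[-1,0,0,0.04,0,0,0.3],[-1,0,0,0.06,0,0,0.45],[-1,0,0,0.08,0,0,0.6],[-1,0,0,0.1,0,0,0.75],[-1,0,0,0.11,0,0,0.893],[-1,0,0,0.11,0,0,0.893],[-1,0,0,0.11,0,0,0.893],[-1,0,0,0.11,0,0,0.893]]]}}

```text
t: 3.45
position: [0.4555, -0.2663, 0.1035]
ee_rot: [-0.54, 0.842, -0.001, 0.0]
force: [-0.3, -0.4, -0.2]
width: 1.003
```

```bash
python3 - <<'E'
from h import *
a=[];
for i in range(8):
    C=cam("wrist");a.append(C[0].astype(float))
im=np.mean(a,0);save("w2",np.clip(im*1.0,0,255).astype(np.uint8))
save("w2b",np.clip((im[120:400,180:460]-4)*15,0,255).astype(np.uint8),None,2)
o=r.get_obs();print(o['t'],o['position'],o['q'].__repr__(),o['ee_rot'])
E
```

```text
3.85 [ 0.45493877 -0.26608334  0.10266322] array([ 0.56358813,  0.241936  , -0.11027496,  1.76206601,  0.02896657,
        1.13892605, -1.56028588]) [-5.38338203e-01  8.42728879e-01 -8.50529488e-05  8.86148344e-05]
```

View pics/w2b.png

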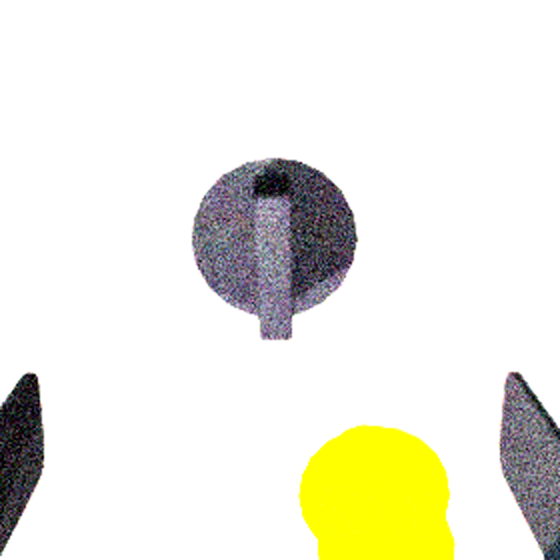

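```bash
python3 - <<'E'
from h import *
C=cam("wrist")
f=lambda x,y:((x+.5)/2-.5+180,(y+.5)/2-.5+120)
p,q=onz(C,f(272,196),.063),onz(C,f(276,339),.063);d=q-p
print(p,q,(p+q)/2,np.linalg.norm(d),np.degrees(np.arctan2(d[1],d[0])))
x=onz(C,f(274,238),.028);print("disc",x, np.linalg.norm(onz(C,f(192,238),.028)-onz(C,f(356,238),.028)))
E
```

```text
[ 0.47486547 -0.27600242  0.063     ] [ 0.43306251 -0.25799261  0.063     ] [ 0.45396399 -0.26699752  0.063     ] 0.04551748187606817 156.69236378808438
disc [ 0.4540476  -0.26712258  0.028     ] 0.0568969938700305
```

Call:
{"name": "apply_moves", "arguments": {"steps": [[[-1,0,0,0,0,0,-0.145],[-1,0,0,0,0,0,-0.29],[-1,0,0,0,0,0,-0.435],[-1,0,0,0,0,0,-0.58],[-1,0,0,0,0,0,-0.725],[-1,0,0,0,0,0,-0.87],[-1,0,0,0,0,0,-1.015],[-1,0,0,0,0,0,-1.16],[-1,0,0,0,0,0,-1.305],[-1,0,0,0,0,0,-1.45],[-1,0,0,0,0,0,-1.571],[-1,0,0,0,0,0,-1.571]]]}}

```text
t: 5.1
position: [0.4549, -0.2661, 0.1025]
ee_rot: [0.977, -0.214, 0.0, -0.0]
force: [0.3, -0.5, -0.3]
width: 1.004
```

Call:
{"name": "apply_moves", "arguments": {"steps": [[[-1,0,0,0,0,0,-0.145],[-1,0,0,0,0,0,-0.29],[-1,0,0,0,0,0,-0.435],[-1,0,0,0,0,0,-0.58],[-1,0,0,0,0,0,-0.725],[-1,0,0,0,0,0,-0.87],[-1,0,0,0,0,0,-1.015],[-1,0,0,0,0,0,-1.16],[-1,0,0,0,0,0,-1.305],[-1,0,0,0,0,0,-1.45],[-1,0,0,0,0,0,-1.571],[-1,0,0,0,0,0,-1.571]]]}}

```text
t: 6.3
position: [0.4549, -0.2661, 0.1025]
ee_rot: [0.843, 0.538, 0.0, -0.0]
force: [0.4, 0.8, -0.3]
width: 1.002
```

```bash
python3 - <<'E'
from h import *
a=[];
for i in range(6):
    C=cam("wrist");a.append(C[0].astype(float))
im=np.mean(a,0)
save("w3b",np.clip((im[120:400,180:460]-4)*15,0,255).astype(np.uint8),None,2)
o=r.get_obs();print(o['t'],o['position'],o['q'].__repr__(),o['ee_rot'])
E
```

```text
6.6 [ 0.45493074 -0.26598735  0.10252461] array([ 0.90329937,  0.28012225, -0.51248777,  1.74704442,  0.14881292,
        1.15299576,  1.48152256]) [ 8.43341543e-01  5.37377930e-01  3.10952328e-05 -5.07526322e-06]
```

View pics/w3b.png

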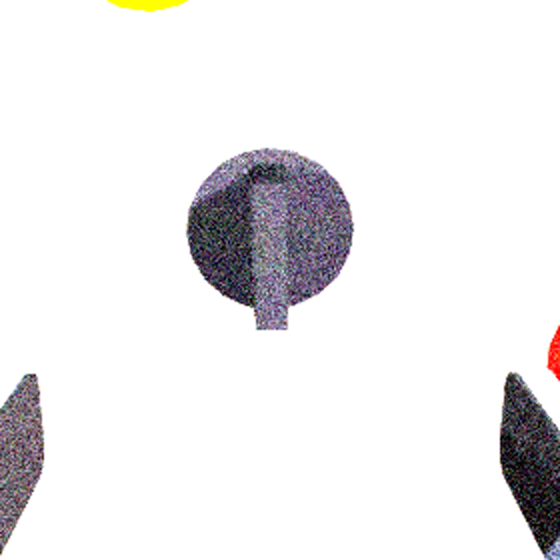

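```bash
python3 - <<'E'
from h import *
C=cam("wrist")
f=lambda x,y:((x+.5)/2-.5+180,(y+.5)/2-.5+120)
p,q=onz(C,f(269,183),.063),onz(C,f(272,330),.063);d=q-p
m=(p+q)/2
print(p,q,m,np.linalg.norm(d),np.degrees(np.arctan2(d[1],d[0])))
print("disc",onz(C,f(270,228),.028))
o=r.get_obs();R=Ro.from_quat(o['ee_rot']).as_matrix()
for w in (m,np.array([.45396,-.2670,.063]),(m+[.45396,-.2670,.063])/2): print(R.T@(w-o['position']))
E
```

```text
[ 0.431784   -0.25665656  0.063     ] [ 0.47417932 -0.27546033  0.063     ] [ 0.45298166 -0.26605845  0.063     ] 0.046378279698668846 -23.918918508910764
disc [ 0.45267176 -0.26616241  0.028     ]
[-0.00088579 -0.0017204   0.03952162]
[-0.00132676 -0.00043618  0.03952165]
[-0.00110627 -0.00107829  0.03952164]
```

Call:
{"name": "apply_moves", "arguments": {"steps": [[[-1,-0.001,-0.001,0.03,0,0,-0.02],[-1,-0.001,-0.001,0.055,0,0,-0.02],[-1,-0.001,-0.001,0.067,0,0,-0.02],[-1,-0.001,-0.001,0.067,0,0,-0.02],[1,-0.001,-0.001,0.067,0,0,-0.02],[1,-0.001,-0.001,0.067,0,0,-0.02],[1,-0.001,-0.001,0.067,0,0,-0.02],[1,-0.001,-0.001,0.067,0,0,-0.02],[1,-0.001,-0.001,0.067,0,0,-0.02],[1,-0.001,-0.001,0.067,0,0,-0.02],[1,-0.001,-0.001,0.067,0,0,-0.02],[1,-0.001,-0.001,0.067,0,0,-0.02]]]}}

```text
t: 7.85
position: [0.4535, -0.2665, 0.0355]
ee_rot: [0.837, 0.547, 0.0, -0.0]
force: [1.2, -0.0, 0.1]
width: 0.005
```

```bash
python3 - <<'E'
from h import *
o=r.get_obs();print(o['t'],o['position'],o['force'],o['wrist_torque'],o['width'])
C=cam("wrist");save("w4",np.clip(C[0].astype(float)*2,0,255).astype(np.uint8))
S=cam("scene");save("s4",S[0],(180,180,380,320),4)
E
```

```text
7.85 [ 0.45353181 -0.26648183  0.03548219] [ 1.18728922 -0.03296431  0.12647135] [ 0.01275713 -0.0146451   0.02616283] 0.00462608930493788
```

View pics/w4.png

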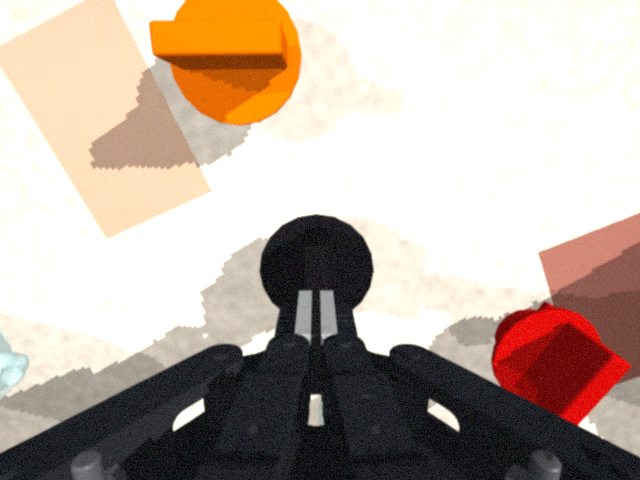

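View pics/s4.png

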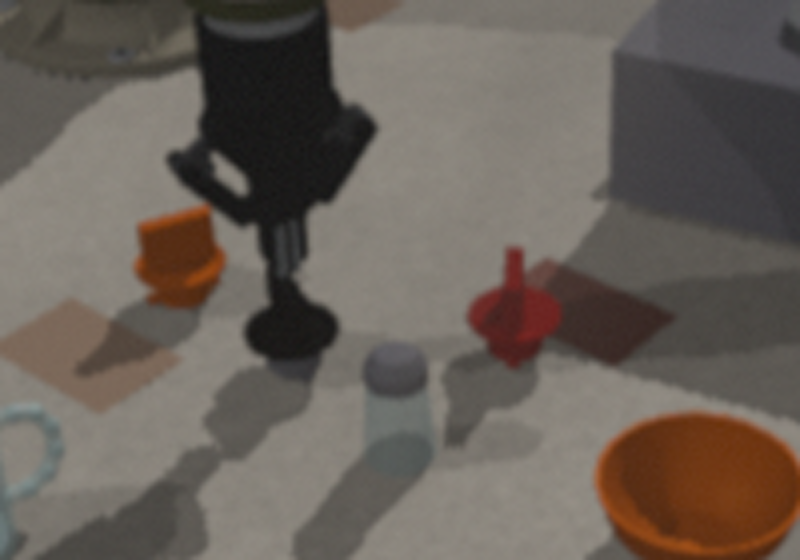

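```bash
python3 - <<'E'
from h import *
a=[]
for i in range(8): C=cam("wrist");a.append(C[0].astype(float))
im=np.mean(a,0)
save("w5",np.clip((im[200:380,240:400]-3)*7,0,255).astype(np.uint8),None,4)
D=cam("side");save("d5",np.clip(D[0][100:280,290:450].astype(float)*1.7,0,255).astype(np.uint8),None,4)
print(r.get_obs()['width'])
E
```

```text
0.0027416755050706444
```

View pics/w5.png

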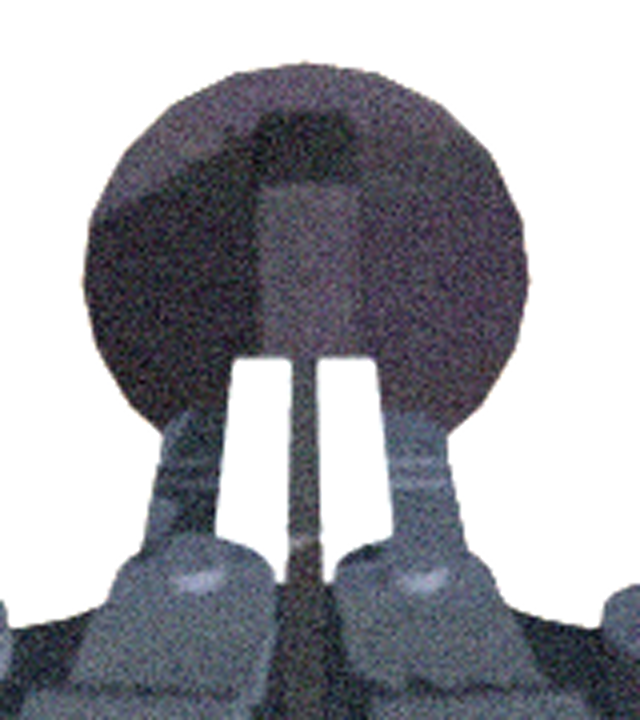

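View pics/d5.png

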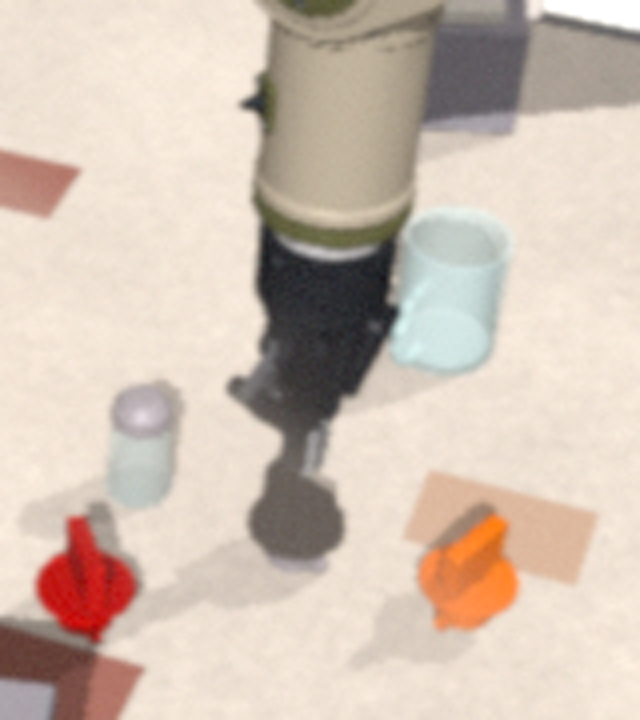

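```bash
python3 - <<'E'
from h import *
S=cam("scene");D=cam("side");o=r.get_obs();print(o['position'],o['q'].__repr__())
save("s6",np.clip(S[0][215:285,215:290].astype(float)*2.5,0,255).astype(np.uint8),None,8)
save("d6",np.clip(D[0][190:250,335:395].astype(float)*1.5,0,255).astype(np.uint8),None,10)
for z in (.0355,.0755): print(z,proj(S,[.4535,-.2665,z]),proj(D,[.4535,-.2665,z]))
E
```

```text
[ 0.45355182 -0.26646236  0.03548322] array([ 0.88928071,  0.35490112, -0.50049959,  1.8204529 ,  0.19736889,
        1.015664  ,  1.4674219 ])
0.0355 [251.84281887 259.45352433] [363.34659681 228.44902281]
0.0755 [250.57091659 246.1989891 ] [364.72776039 216.17774156]
```

View pics/s6.png

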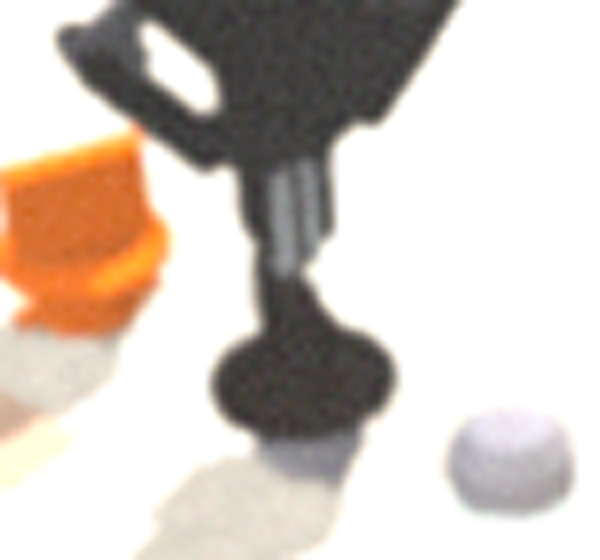

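View pics/d6.png

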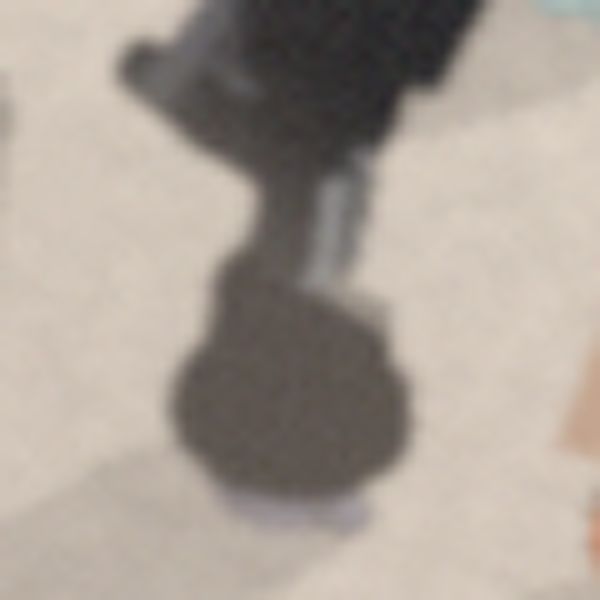

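The gripper reads fully shut. The pictures agree: the real fingertips sit about 35–40 mm behind the reported TCP, at z≈0.07, just above the bar at 63 mm. The cap hasn't been touched, so I'll reopen, go lower and grip again.

Call:
{"name": "apply_moves", "arguments": {"steps": [[[-1,0,0,0,0,0,0],[-1,0,0,0,0,0,0],[-1,0,0,0,0,0,0],[-1,0,0,0,0,0,0],[-1,0,0,0,0,0,0],[-1,0,0,0,0,0,0],[-1,0,0,0.01,0,0,0],[-1,0,0,0.02,0,0,0],[-1,0,0,0.03,0,0,0],[-1,0,0,0.035,0,0,0],[-1,0,0,0.035,0,0,0]]]}}

```text
t: 9.6
position: [0.4527, -0.266, -0.0008]
ee_rot: [0.837, 0.547, -0.0, -0.001]
force: [0.3, 0.1, -0.4]
width: 0.997
```

```bash
python3 - <<'E'
from h import *
o=r.get_obs();print(o['position'],o['q'].__repr__(),o['force'],o['width'])
C=cam("wrist")
save("w7",np.clip(C[0].astype(float)*3,0,255).astype(np.uint8))
S=cam("scene")
save("s7",np.clip(S[0][195:285,205:290].astype(float)*2.5,0,255).astype(np.uint8),None,6)
E
```

```text
[ 0.4527365  -0.26597626 -0.00082549] array([ 0.87516533,  0.40360964, -0.48705307,  1.85053948,  0.22803472,
        0.94500218,  1.44351555]) [ 0.33509406  0.07981908 -0.36120848] 0.996513079269944
```

View pics/w7.png

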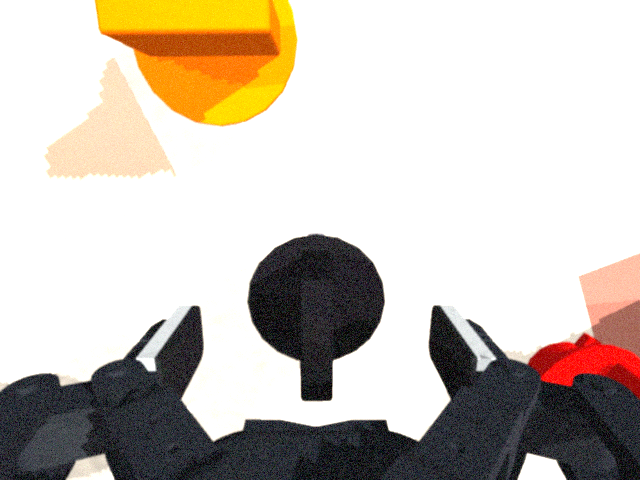

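View pics/s7.png

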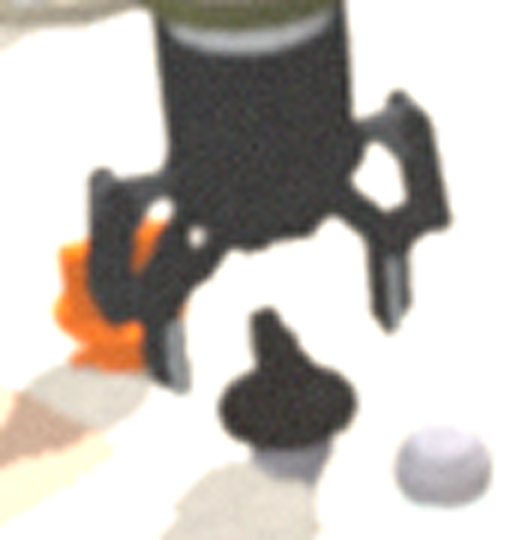

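Call:
{"name": "apply_moves", "arguments": {"steps": [[[1,0,0,0,0,0,0],[1,0,0,0,0,0,0],[1,0,0,0,0,0,0],[1,0,0,0,0,0,0],[1,0,0,0,0,0,0],[1,0,0,0,0,0,0],[1,0,0,0,0,0,0]]]}}

```text
t: 10.4
position: [0.4539, -0.2665, 0.0008]
ee_rot: [0.837, 0.547, 0.0, 0.0]
force: [0.6, 0.4, 1.9]
width: 0.124
```

```bash
python3 - <<'E'
from h import *
o=r.get_obs();print(o['position'],o['ee_rot'],o['force'],o['wrist_torque'],o['width'])
C=cam("wrist")
save("w8",np.clip(C[0][180:440,160:480].astype(float)*5,0,255).astype(np.uint8),None,2)
S=cam("scene")
save("s8",np.clip(S[0][195:285,205:290].astype(float)*2.5,0,255).astype(np.uint8),None,6)
E
```

```text
[ 0.45385722 -0.26652936  0.00075543] [8.37251799e-01 5.46817473e-01 1.80789406e-04 2.05956126e-04] [0.55187491 0.39666484 1.8648637 ] [ 0.04794694 -0.02721266 -0.01132291] 0.12410938763574536
```

View pics/w8.png

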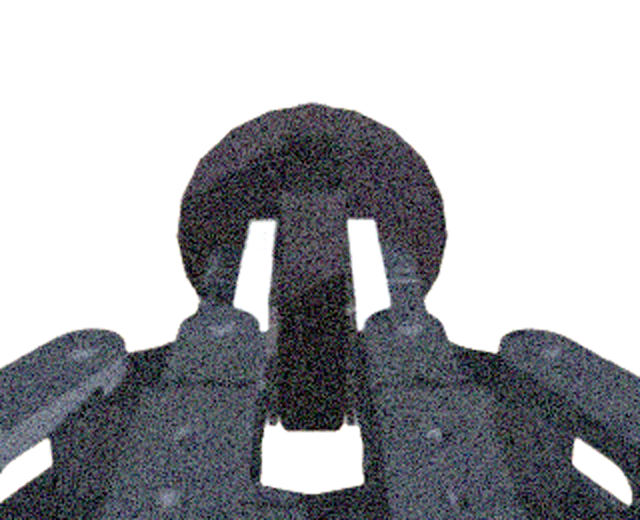

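View pics/s8.png

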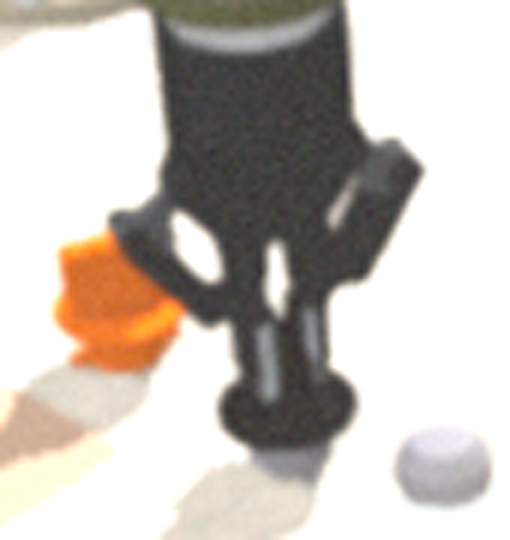

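Call:
{"name": "apply_moves", "arguments": {"steps": [[[1,0,0,-0.02,0,0,0],[1,0,0,-0.05,0,0,0],[1,0,0,-0.09,0,0,0],[1,0,0,-0.13,0,0,-0.06],[1,0,0,-0.17,0,0,-0.12],[1,0,0,-0.21,0,0,-0.2],[1,0,0,-0.25,0,0,-0.28],[1,0.03,0.004,-0.25,0,0,-0.36],[1,0.07,0.01,-0.25,0,0,-0.43],[1,0.11,0.015,-0.25,0,0,-0.471],[1,0.15,0.02,-0.25,0,0,-0.471],[1,0.15,0.02,-0.25,0,0,-0.471]]]}}

```text
t: 11.7
position: [0.5339, -0.1298, 0.25]
ee_rot: [0.683, 0.73, 0.001, -0.001]
force: [0.3, -0.1, -1.6]
width: 0.129
```

```bash
python3 - <<'E'
from h import *
o=r.get_obs();print(o['position'],o['ee_rot'],o['force'],o['wrist_torque'],o['width'],o['q'].round(3))
R=Ro.from_quat(o['ee_rot']).as_matrix();print(R.T@(np.array([.69,.12,.25])-o['position']))
C=cam("wrist")
save("w9",C[0])
E
```

```text
[ 0.53389757 -0.12982249  0.25004544] [ 0.68293435  0.73047741  0.00140364 -0.00120797] [ 0.29750323 -0.05593944 -1.63500552] [-0.00948161  0.00680101  0.03126283] 0.12851679747045017 [ 0.734  0.263 -0.683  1.455  0.162  1.481  1.692]
[0.2387661  0.17253699 0.00099372]
```

View pics/w9.png

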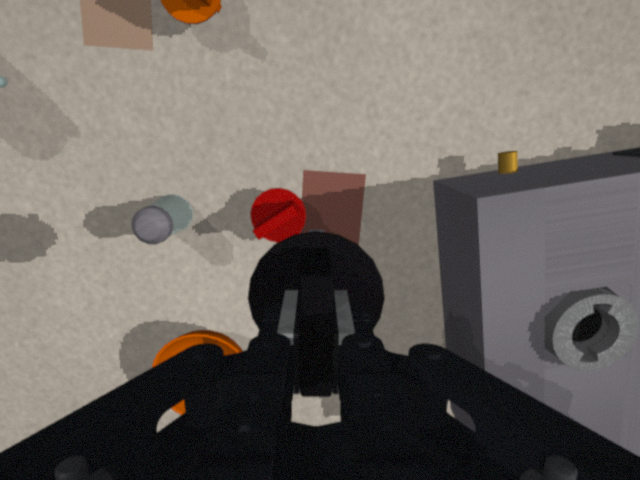

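Call:
{"name": "apply_moves", "arguments": {"steps": [[[1,0.035,0.025,-0.01,0,0,0],[1,0.075,0.055,-0.02,0,0,0],[1,0.115,0.085,-0.03,0,0,0],[1,0.155,0.115,-0.03,0,0,0],[1,0.195,0.14,-0.03,0,0,0],[1,0.225,0.16,-0.03,0,0,0],[1,0.239,0.172,-0.03,0,0,0],[1,0.239,0.172,-0.03,0,0,0],[1,0.239,0.172,-0.03,0,0,0],[1,0.239,0.172,-0.03,0,0,0]]]}}

```text
t: 12.75
position: [0.6903, 0.1089, 0.2805]
ee_rot: [0.687, 0.726, -0.0, 0.0]
force: [-1.0, -0.9, -1.1]
width: 0.126
```

```bash
python3 - <<'E'
from h import *
o=r.get_obs();print(o['position'],o['ee_rot'],o['force'],o['width'],o['q'].round(3))
C=cam("wrist")
save("w10",C[0])
D=cam("side");save("d10",D[0])
E
```

```text
[0.69025429 0.10893528 0.28048523] [ 6.87494219e-01  7.26189589e-01 -4.77117069e-04  3.89601356e-04] [-1.013708   -0.85058619 -1.10691961] 0.12563650848489838 [ 0.14   0.63  -0.696  0.911  0.392  1.71   1.229]
```

View pics/w10.png

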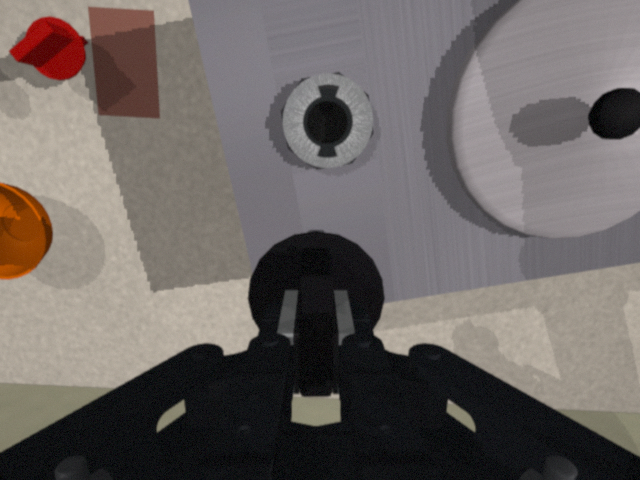

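View pics/d10.png

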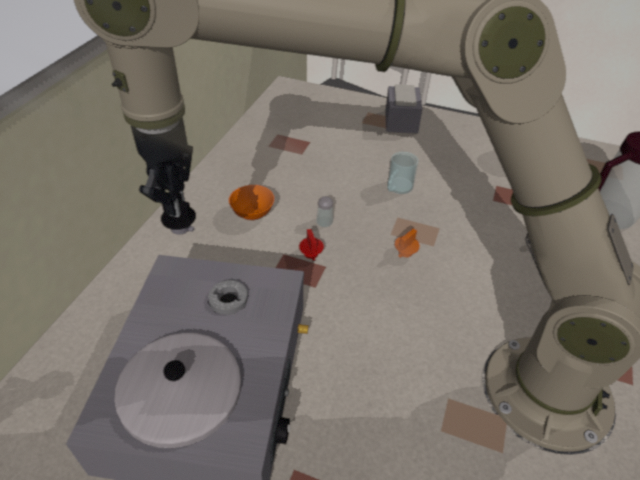

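```bash
python3 - <<'E'
from h import *
a=[]
for i in range(4): C=cam("wrist");a.append(C[0].astype(float))
im=np.mean(a,0).astype(np.uint8)
np.save("w11.npy",im); o=r.get_obs(); np.save("w11p.npy",np.r_[o['position'],o['ee_rot']]);print(o['position'],o['ee_rot'])
save("w11",im,(260,55,400,185),5)
save("w11b",np.clip(im[55:185,260:400].astype(float)*6,0,255).astype(np.uint8),None,5)
E
```

```text
[0.69020568 0.1103949  0.28093878] [6.86958929e-01 7.26696179e-01 1.22391236e-04 2.79529978e-04]
```

View pics/w11.png

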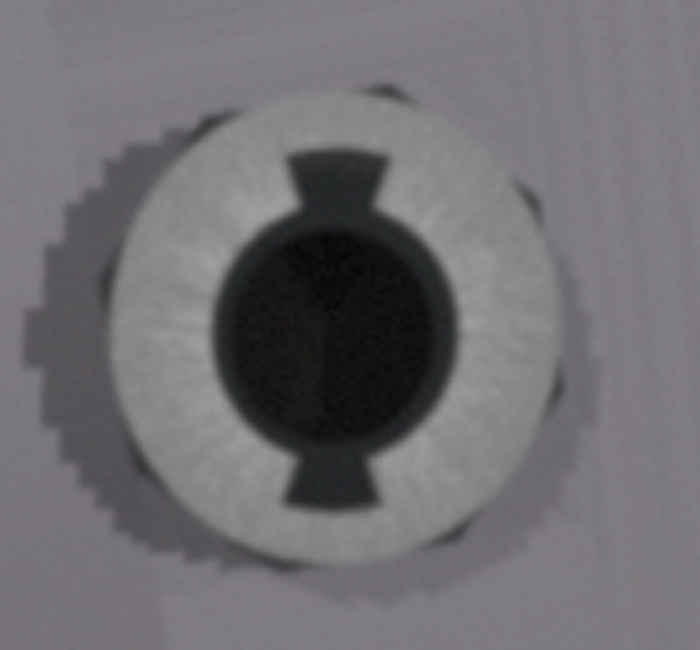

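View pics/w11b.png

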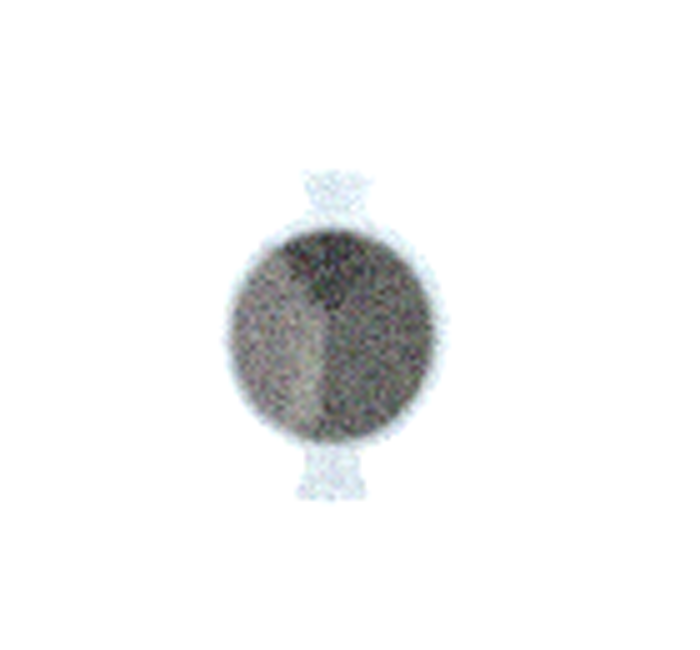

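```bash
cat > m.py <<'E'
from h import *
from scipy.optimize import brentq
p=np.load("w11p.npy");c=capture("wrist")
T=np.eye(4);T[:3,:3]=Ro.from_quat(p[3:]).as_matrix();T[:3,3]=p[:3]
M=T@c["T_tool_cam"];R=M[:3,:3].T;C=(None,c["camera_matrix"],R,-R@M[:3,3])
f=lambda x,y:((x+.5)/5-.5+260,(y+.5)/5-.5+55)
im=np.load("w11.npy")
def dd(a,b,z): return np.linalg.norm(onz(C,a,z)-onz(C,b,z))
for a,b,L in [((110,330),(560,330),.072),((335,90),(335,565),.072),((213,334),(458,334),.04),((338,152),(331,508),.056)]:
    print(brentq(lambda z:dd(f(*a),f(*b),z)-L,.1,.2))
for z in (.132,.138,.144):
    t,b=onz(C,f(338,152),z),onz(C,f(331,508),z);d=t-b
    print(z,"slotmid",(t+b)/2,np.degrees(np.arctan2(d[1],d[0])),"outer",onz(C,f(335,327.5),z),"inner",onz(C,f(335.5,334),z))
    l=onz(C,f(286,155),z)-onz(C,f(282,503),z);q=onz(C,f(390,155),z)-onz(C,f(383,503),z)
    print([np.degrees(np.arctan2(v[1],v[0])) for v in (l,q)])
# warmer edge left (-y face edge): white-ish boundary
pts=[]
g=cv2.cvtColor(im,cv2.COLOR_RGB2GRAY).astype(float);hsv=cv2.cvtColor(im,cv2.COLOR_RGB2HSV)
q=Ro.from_quat(p[3:]).as_matrix();print("toolx ang",np.degrees(np.arctan2(q[1,0],q[0,0])))
save("w11e",im,(170,0,480,310),2.5)
E
python3 m.py
```

```text
0.14082110942959336
0.14300440494283959
0.1344427166936764
0.13103526891666098
0.132 slotmid [0.61189807 0.11419817 0.132     ] -177.5300085396394 outer [0.61081419 0.11422557 0.132     ] inner [0.61182657 0.11437266 0.132     ]
[np.float64(-177.4599880638814), np.float64(-177.12412075941322)]
0.138 slotmid [0.61204476 0.11404372 0.138     ] -177.5300085396394 outer [0.61098058 0.11407062 0.138     ] inner [0.61197457 0.11421503 0.138     ]
[np.float64(-177.4599880638814), np.float64(-177.12412075941322)]
0.144 slotmid [0.61219146 0.11388926 0.144     ] -177.5300085396394 outer [0.61114697 0.11391566 0.144     ] inner [0.61212256 0.11405741 0.144     ]
[np.float64(-177.4599880638814), np.float64(-177.12412075941322)]
toolx ang 93.22026859954664
```

View pics/w11e.png

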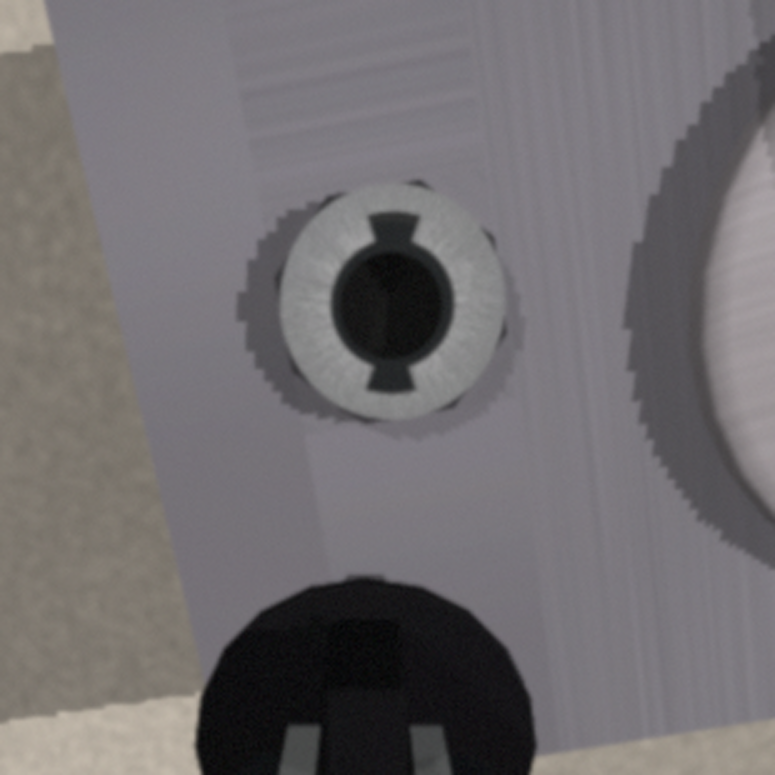

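Call:
{"name": "apply_moves", "arguments": {"steps": [[[1,0.003,-0.03,0,0,0,0],[1,0.006,-0.06,0.01,0,0,0],[1,0.008,-0.077,0.04,0,0,0],[1,0.008,-0.077,0.07,0,0,0],[1,0.008,-0.077,0.1,0,0,0],[1,0.008,-0.077,0.115,0,0,0],[1,0.008,-0.077,0.115,0,0,0],[1,0.008,-0.077,0.115,0,0,0]]]}}

```text
t: 13.9
position: [0.6134, 0.1151, 0.1666]
ee_rot: [0.687, 0.727, 0.001, 0.0]
force: [-0.3, 0.7, -0.9]
width: 0.124
```

```bash
python3 - <<'E'
from h import *
exec(open("m.py").read().split("# warmer")[0].split("def dd")[0])
e1=onz(C,(170+47/2.5,0),.13);e2=onz(C,(170+205/2.5,670/2.5),.13);d=e2-e1;print("psi edge",np.degrees(np.arctan2(d[1],d[0])),e2)
o=r.get_obs();print(o['t'],o['position'],o['ee_rot'],o['force'],o['wrist_torque'],o['width'])
S=cam("scene");D=cam("side");W=cam("wrist")
save("s12",np.clip(S[0][130:230,340:460].astype(float)*1.8,0,255).astype(np.uint8),None,6)
save("d12",np.clip(D[0][210:330,170:310].astype(float)*1.8,0,255).astype(np.uint8),None,5)
save("w12",W[0])
E
```

```text
psi edge 13.169591324645326 [0.74416772 0.05395075 0.13      ]
13.95 [0.61384386 0.11535712 0.16726706] [6.86568509e-01 7.27064087e-01 1.12135915e-03 4.87982008e-04] [-0.13802429  0.04439488 -2.48859261] [ 0.02449722 -0.00289135 -0.02258968] 0.1252319603338745
```

View pics/s12.png

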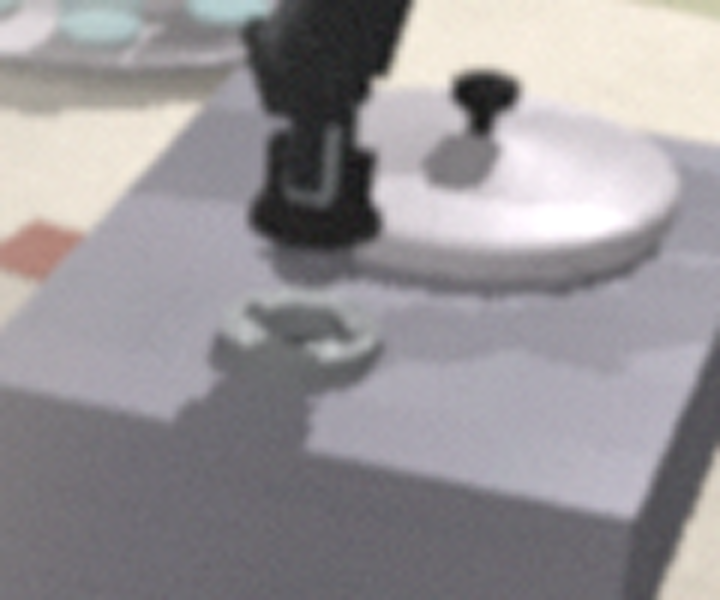

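View pics/d12.png

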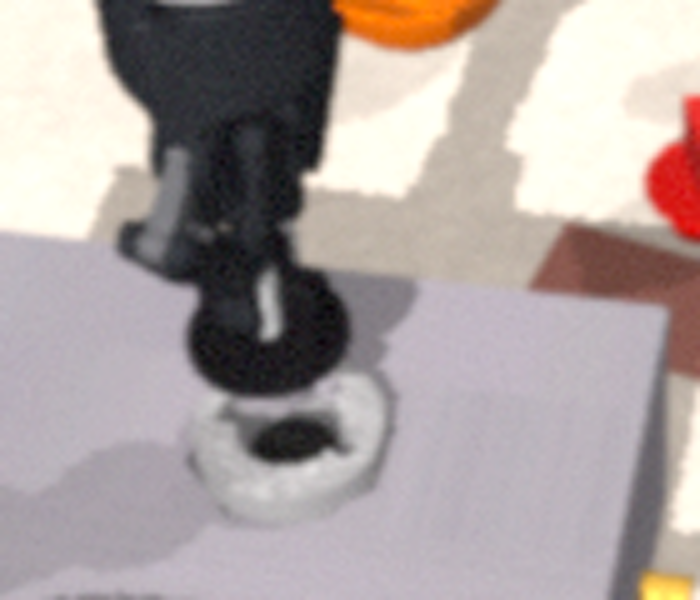

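View pics/w12.png

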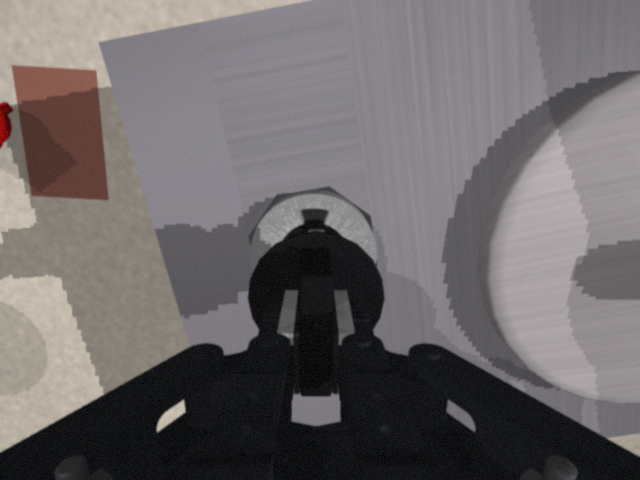

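```bash
python3 - <<'E'
from h import *
S=cam("scene");D=cam("side");o=r.get_obs();print(o['position'])
x,y,z=o['position']
print("pred disc",proj(S,[x,y,z+.027]),proj(D,[x,y,z+.027]))
print("obs disc S (392.7,~165) D",170+268/5,210+330/5)
for zz in (.132,.138,.144): print(zz,"pred port",proj(S,[.6125,.1142,zz]),proj(D,[.6125,.1142,zz]))
print("obs ring S (389.6,185.3)", "D",170+293/5,210+437/5)
E
```

```text
[0.61341324 0.11510974 0.16651393]
pred disc [391.81434436 165.89799932] [222.70845842 276.74439393]
obs disc S (392.7,~165) D 223.6 276.0
0.132 pred port [389.35313232 186.60145156] [226.77172771 298.13680083]
0.138 pred port [389.54224069 184.63341893] [226.45557016 296.11216226]
0.144 pred port [389.73234093 182.65506404] [226.13672902 294.07033827]
obs ring S (389.6,185.3) D 228.6 297.4
```

Call:
{"name": "apply_moves", "arguments": {"steps": [[[1,-0.001,-0.0018,0.005,0,0,0],[1,-0.001,-0.0018,0.01,0,0,0],[1,-0.001,-0.0018,0.014,0,0,0],[1,-0.001,-0.0018,0.018,0,0,0],[1,-0.001,-0.0018,0.02,0,0,0],[1,-0.001,-0.0018,0.022,0,0,0],[1,-0.001,-0.0018,0.022,0,0,0],[1,-0.001,-0.0018,0.022,0,0,0]]]}}

```text
t: 15.0
position: [0.6112, 0.1138, 0.1436]
ee_rot: [0.687, 0.727, 0.0, 0.0]
force: [-0.7, 0.7, -1.5]
width: 0.124
```

```bash
python3 - <<'E'
from h import *
o=r.get_obs();print(o['t'],o['position'],o['ee_rot'],o['force'],o['wrist_torque'],o['width'])
S=cam("scene");D=cam("side")
save("s13",np.clip(S[0][150:210,360:420].astype(float)*1.8,0,255).astype(np.uint8),None,8)
save("d13",np.clip(D[0][250:330,190:270].astype(float)*1.8,0,255).astype(np.uint8),None,7)
E
```

```text
15.0 [0.61124059 0.11379915 0.14364901] [6.86576165e-01 7.27057874e-01 1.32561304e-04 1.94937368e-08] [-0.65072883  0.6847687  -1.45382773] [-0.00476144 -0.01261882 -0.01581438] 0.12391094084493781
```

View pics/s13.png

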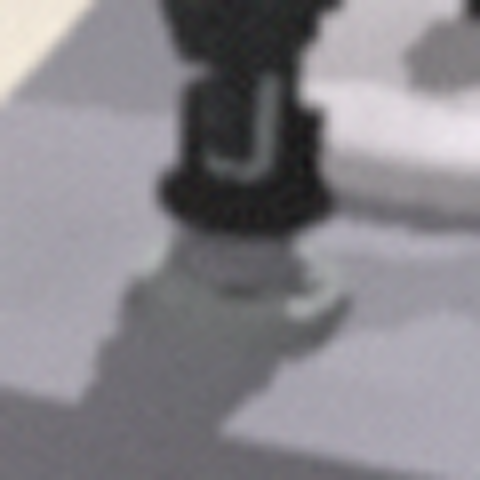

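View pics/d13.png

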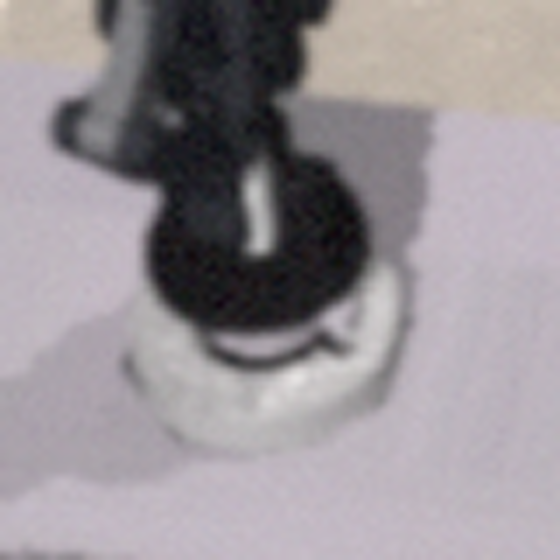

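Call:
{"name": "apply_moves", "arguments": {"steps": [[[1,0,0,0.001,0,0,0],[1,0,0,0.003,0,0,0],[1,0,0,0.004,0,0,0],[1,0,0,0.006,0,0,0],[1,0,0,0.006,0,0,0]]]}}

```text
t: 15.6
position: [0.611, 0.1136, 0.1371]
ee_rot: [0.687, 0.727, -0.0, -0.0]
force: [-0.8, 0.5, -2.3]
width: 0.128
```

Call:
{"name": "apply_moves", "arguments": {"steps": [[[1,0,0,0.001,0,0,0],[1,0,0,0.003,0,0,0],[1,0,0,0.003,0,0,0]]]}}

```text
t: 15.9
position: [0.611, 0.1137, 0.1342]
ee_rot: [0.687, 0.727, -0.0, -0.0]
force: [0.1, -0.5, -2.6]
width: 0.127
```

Call:
{"name": "apply_moves", "arguments": {"steps": [[[1,0,0,0.001,0,0,0],[1,0,0,0.003,0,0,0],[1,0,0,0.003,0,0,0]]]}}

```text
t: 16.2
position: [0.611, 0.1137, 0.1312]
ee_rot: [0.687, 0.727, -0.0, -0.0]
force: [0.1, 0.4, -2.2]
width: 0.124
```

Call:
{"name": "apply_moves", "arguments": {"steps": [[[1,0,0,0.001,0,0,0],[1,0,0,0.003,0,0,0],[1,0,0,0.003,0,0,0]]]}}

```text
t: 16.5
position: [0.611, 0.1137, 0.1282]
ee_rot: [0.687, 0.727, -0.0, -0.0]
force: [0.5, 0.1, -2.5]
width: 0.122
```

```bash
python3 - <<'E'
from h import *
o=r.get_obs();print(o['t'],o['position'],o['ee_rot'],o['force'],o['wrist_torque'],o['width'])
S=cam("scene");D=cam("side")
save("s14",np.clip(S[0][150:210,360:420].astype(float)*1.8,0,255).astype(np.uint8),None,8)
save("d14",np.clip(D[0][250:330,190:270].astype(float)*1.8,0,255).astype(np.uint8),None,7)
E
```

```text
16.5 [0.61098804 0.113655   0.12817639] [ 6.86572241e-01  7.27061555e-01 -1.68972238e-04 -1.55555706e-04] [ 0.45843205  0.1494293  -2.48937753] [-0.05768666 -0.0128512   0.01603776] 0.12237729348120228
```

View pics/d14.png

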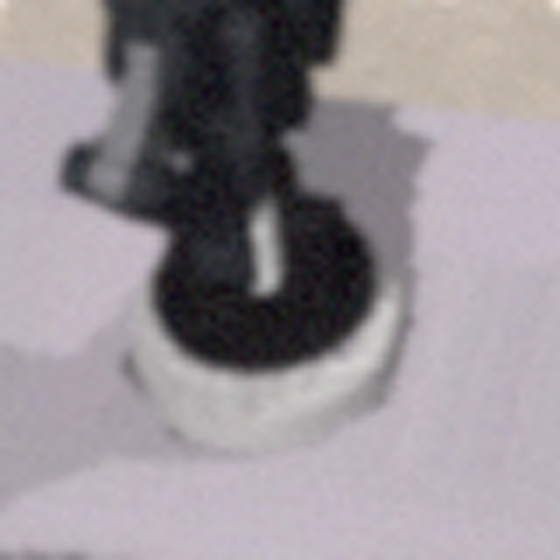

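View pics/s14.png

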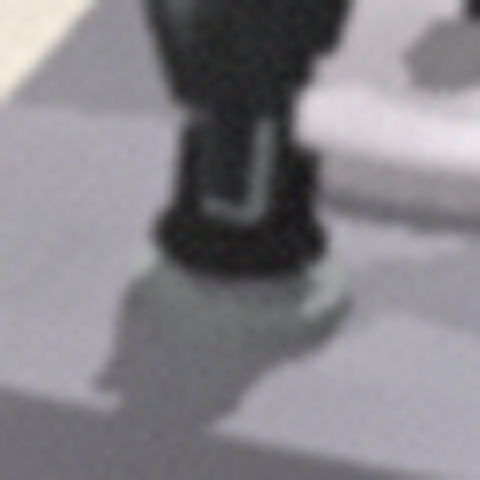

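Call:
{"name": "apply_moves", "arguments": {"steps": [[[1,0,0,0.001,0,0,0],[1,0,0,0.003,0,0,0],[1,0,0,0.003,0,0,0]]]}}

```text
t: 16.9
position: [0.6112, 0.1137, 0.1254]
ee_rot: [0.687, 0.727, 0.0, -0.0]
force: [-0.3, 0.1, -1.9]
width: 0.129
```

Call:
{"name": "apply_moves", "arguments": {"steps": [[[1,0,0,0.001,0,0,0],[1,0,0,0.002,0,0,0],[1,0,0,0.002,0,0,0]]]}}

```text
t: 17.2
position: [0.6113, 0.1138, 0.1241]
ee_rot: [0.687, 0.727, 0.0, 0.0]
force: [-3.3, -1.3, 4.5]
width: 0.127
```

Call:
{"name": "apply_moves", "arguments": {"steps": [[[1,0,0,0.001,0,0,0],[1,0,0,0.002,0,0,0],[1,0,0,0.002,0,0,0]]]}}

```text
t: 17.5
position: [0.6114, 0.1138, 0.1229]
ee_rot: [0.687, 0.727, 0.0, 0.0]
force: [-4.2, -0.6, 11.8]
width: 0.126
```

Call:
{"name": "apply_moves", "arguments": {"steps": [[[1,0,-0.0004,0.0005,0,0,0],[1,0,-0.0007,0.001,0,0,0],[1,0,-0.0007,0.001,0,0,0]]]}}

```text
t: 17.8
position: [0.6114, 0.1139, 0.1225]
ee_rot: [0.687, 0.727, 0.001, 0.001]
force: [-2.9, -1.0, 12.6]
width: 0.122
```

```bash
python3 - <<'E'
from h import *
o=r.get_obs();print(o['t'],o['position'],o['ee_rot'],o['force'],o['wrist_torque'],o['width'])
S=cam("scene");D=cam("side")
save("d15",np.clip(D[0][250:330,190:270].astype(float)*1.8,0,255).astype(np.uint8),None,7)
E
```

```text
17.8 [0.61138176 0.1138594  0.12253728] [0.68665142 0.72698537 0.00102772 0.0010169 ] [-2.89951263 -1.03539198 12.56785041] [-0.44916283  0.85346831  0.0271347 ] 0.1224870402292499
```

View pics/d15.png

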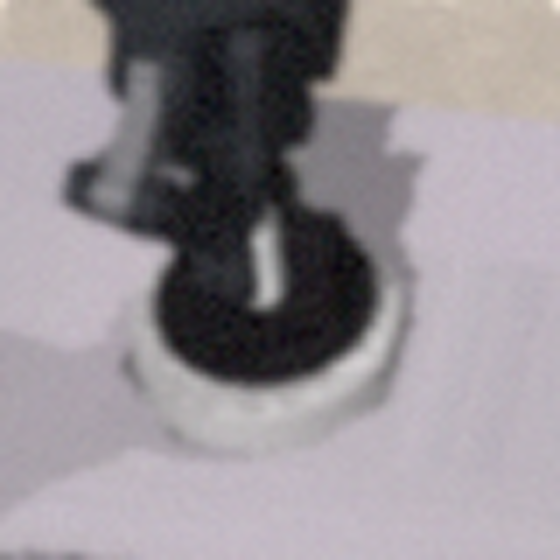

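Call:
{"name": "apply_moves", "arguments": {"steps": [[[1,0,-0.0005,0.0005,0,0,0],[1,0,-0.0008,0.001,0,0,0],[1,0,-0.0008,0.0015,0,0,0],[1,0,-0.0008,0.0015,0,0,0]]]}}

```text
t: 18.3
position: [0.6114, 0.1138, 0.1219]
ee_rot: [0.687, 0.727, 0.002, 0.002]
force: [-2.5, -1.9, 14.9]
width: 0.127
```

Call:
{"name": "apply_moves", "arguments": {"steps": [[[1,0,0,0.0005,0,0,0],[1,0,0,0.001,0,0,0],[1,0,0,0.001,0,0,0]]]}}

```text
t: 18.6
position: [0.6114, 0.1138, 0.1213]
ee_rot: [0.687, 0.727, 0.002, 0.002]
force: [-4.2, -1.6, 19.0]
width: 0.125
```

```bash
python3 - <<'E'
from h import *
o=r.get_obs();print(o['t'],o['position'],o['ee_rot'],o['force'],o['wrist_torque'],o['width'])
E
```

```text
18.6 [0.61139159 0.11384261 0.12125794] [0.6867738  0.72686699 0.00178045 0.00172003] [-4.19092957 -1.61709817 18.98930913] [-0.59137807  1.02127011  0.01052714] 0.12516087460596284
```

Call:
{"name": "apply_moves", "arguments": {"steps": [[[1,0,0,0.0007,0,0,0],[1,0,0,0.0007,0,0,0.03],[1,0,0,0.0007,0,0,0.06],[1,0,0,0.0007,0,0,0.1],[1,0,0,0.0007,0,0,0.1]]]}}

```text
t: 19.1
position: [0.6119, 0.1142, 0.1211]
ee_rot: [0.723, 0.691, 0.003, 0.002]
force: [-2.6, -1.9, 20.2]
width: 0.126
```

```bash
python3 - <<'E'
from h import *
o=r.get_obs();R=Ro.from_quat(o['ee_rot']).as_matrix();print(o['t'],o['position'],np.degrees(np.arctan2(R[1,0],R[0,0])),o['force'],o['wrist_torque'],o['width'],o['q'].round(3))
E
```

```text
19.1 [0.61193293 0.11420747 0.12111856] 87.45056352574935 [-2.56690725 -1.94406687 20.21337708] [-0.43705283  0.74982974 -0.03904832] 0.12579864154936946 [ 0.266  0.509 -0.709  1.463  0.338  1.288  1.053]
```

Call:
{"name": "apply_moves", "arguments": {"steps": [[[1,0,0,0,0,0,0.04],[1,0,0,0,0,0,0.08],[1,0,0,0,0,0,0.12],[1,0,0,0,0,0,0.12]]]}}

```text
t: 19.5
position: [0.6122, 0.1144, 0.1212]
ee_rot: [0.763, 0.647, 0.003, 0.002]
force: [-1.3, -1.0, 18.9]
width: 0.129
```

```bash
cat > st.py <<'E'
from h import *
o=r.get_obs();R=Ro.from_quat(o['ee_rot']).as_matrix();print(o['t'],o['position'].round(4),np.degrees(np.arctan2(R[1,0],R[0,0])).round(2),R[:,2].round(4),o['force'].round(2),o['wrist_torque'].round(3),o['width'].round(3))
E
python3 st.py
```

```text
Traceback (most recent call last):
  File "st.py", line 2, in <module>
    o=r.get_obs();R=Ro.from_quat(o['ee_rot']).as_matrix();print(o['t'],o['position'].round(4),np.degrees(np.arctan2(R[1,0],R[0,0])).round(2),R[:,2].round(4),o['force'].round(2),o['wrist_torque'].round(3),o['width'].round(3))
                                                                                                                                                                                                            ^^^^^^^^^^^^^^^^
AttributeError: 'float' object has no attribute 'round'
```

```bash
sed -i "s/o\['width'\].round(3)/o['width']/" st.py; python3 st.py; python3 - <<'E'
from h import *
W=cam("wrist");save("w16",np.clip(W[0][120:420,160:480].astype(float)*3,0,255).astype(np.uint8),None,2)
E
```

```text
19.5 [0.6122 0.1144 0.1212] 80.58 [ 0.0071  0.0011 -1.    ] [-1.25 -0.96 18.91] [-0.299  0.46  -0.027] 0.12933724730591897
```

View pics/w16.png

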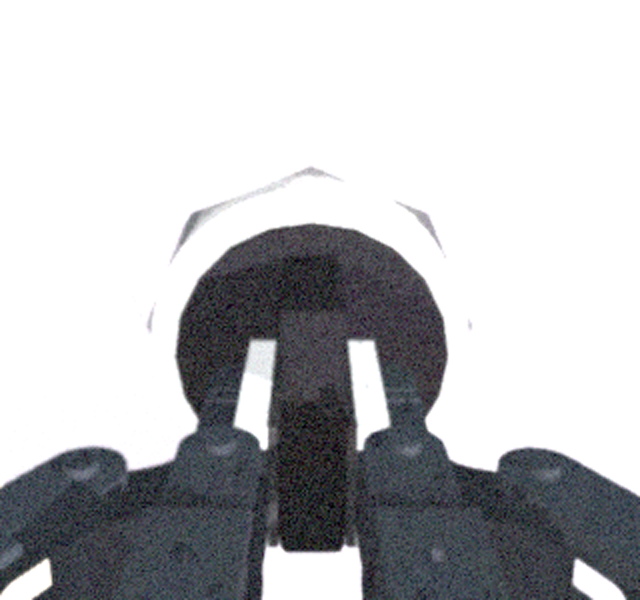

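Call:
{"name": "apply_moves", "arguments": {"steps": [[[1,0,0,0.0003,0,0,0.07],[1,0,0,0.0003,0,0,0.14],[1,0,0,0.0003,0,0,0.21],[1,0,0,0.0003,0,0,0.28],[1,0,0,0.0003,0,0,0.35],[1,0,0,0.0003,0,0,0.35]]]}}

```text
t: 20.15
position: [0.6127, 0.1145, 0.1212]
ee_rot: [0.864, 0.503, 0.004, 0.001]
force: [-0.0, -0.6, 17.6]
width: 0.125
```

```bash
python3 st.py
```

```text
20.15 [0.6127 0.1145 0.1212] 60.46 [ 0.0082  0.0014 -1.    ] [-0.03 -0.61 17.58] [-0.226  0.13  -0.018] 0.12481208187487372
```

Call:
{"name": "apply_moves", "arguments": {"steps": [[[1,0,0,0.0006,0,0,0.07],[1,0,0,0.0006,0,0,0.14],[1,0,0,0.0006,0,0,0.21],[1,0,0,0.0006,0,0,0.28],[1,0,0,0.0006,0,0,0.35],[1,0,0,0.0006,0,0,0.42],[1,0,0,0.0006,0,0,0.42]]]}}

```text
t: 20.85
position: [0.6131, 0.1145, 0.121]
ee_rot: [0.95, 0.312, 0.005, 0.001]
force: [-1.0, -0.4, 20.0]
width: 0.129
```

```bash
python3 st.py
```

```text
20.85 [0.6131 0.1145 0.121 ] 36.4 [ 0.009   0.0014 -1.    ] [-1.03 -0.37 20.  ] [-0.246  0.181 -0.077] 0.12863136772411465
```

Call:
{"name": "apply_moves", "arguments": {"steps": [[[1,0,0,0,0,0,0.07],[1,0,0,0,0,0,0.14],[1,0,0,0,0,0,0.21],[1,0,0,0,0,0,0.28],[1,0,0,0,0,0,0.32],[1,0,0,0,0,0,0.32]]]}}

```text
t: 21.45
position: [0.6131, 0.1144, 0.121]
ee_rot: [0.988, 0.157, 0.005, 0.0]
force: [0.3, -1.5, 19.6]
width: 0.125
```

```bash
python3 st.py
```

```text
21.45 [0.6131 0.1144 0.121 ] 18.12 [ 0.009   0.0014 -1.    ] [ 0.28 -1.5  19.57] [-0.262  0.168  0.028] 0.12475809532476438
```

Call:
{"name": "apply_moves", "arguments": {"steps": [[[1,0,0,0,0,0,0.03],[1,0,0,0,0,0,0.06],[1,0,0,0,0,0,0.075],[1,0,0,0,0,0,0.075]]]}}

```text
t: 21.85
position: [0.6131, 0.1143, 0.121]
ee_rot: [0.993, 0.121, 0.005, -0.0]
force: [-0.1, -1.0, 18.8]
width: 0.124
```

```bash
python3 st.py; python3 - <<'E'
from h import *
W=cam("wrist");save("w17",np.clip(W[0].astype(float)*1.5,0,255).astype(np.uint8))
E
```

```text
21.85 [0.6131 0.1143 0.121 ] 13.87 [ 0.009   0.0014 -1.    ] [-0.11 -0.98 18.84] [-0.279  0.156  0.054] 0.1243901161325609
```

View pics/w17.png

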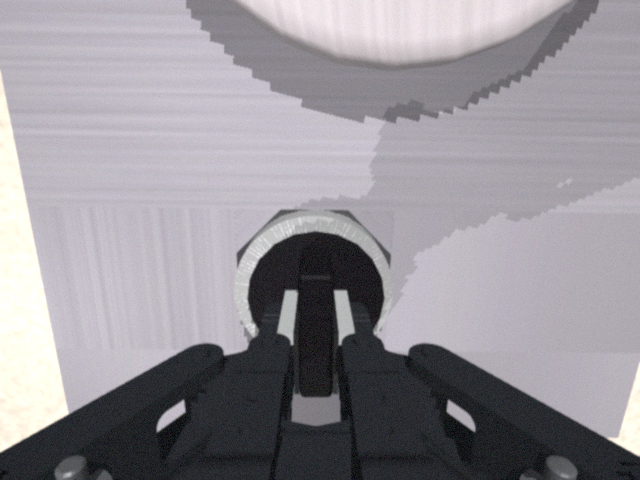

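Call:
{"name": "apply_moves", "arguments": {"steps": [[[1,0,0,0,0,0,0.01],[1,0,0,-0.001,0,0,0.015],[1,0,0,-0.002,0,0,0.015],[1,0,0,-0.003,0,0,0.015],[1,0,0,-0.004,0,0,0.015],[1,0,0,-0.004,0,0,0.015]]]}}

```text
t: 22.5
position: [0.6128, 0.1142, 0.1233]
ee_rot: [0.994, 0.114, 0.004, -0.0]
force: [4.5, -0.2, 8.7]
width: 0.124
```

```bash
python3 st.py
```

```text
22.5 [0.6128 0.1142 0.1233] 13.05 [ 0.0076  0.0015 -1.    ] [ 4.48 -0.16  8.65] [ 0.065 -1.066  0.009] 0.12386718209259687
```

Call:
{"name": "apply_moves", "arguments": {"steps": [[[1,0.0004,0,-0.0005,0,0,0],[1,0.0006,0,-0.001,0,0,0],[1,0.0006,0,-0.0015,0,0,0],[1,0.0006,0,-0.0015,0,0,0]]]}}

```text
t: 22.9
position: [0.6127, 0.1143, 0.1239]
ee_rot: [0.994, 0.114, 0.003, -0.0]
force: [4.6, 1.2, 5.7]
width: 0.127
```

```bash
python3 st.py
```

```text
22.9 [0.6127 0.1143 0.1239] 13.05 [ 0.0058  0.0013 -1.    ] [4.62 1.2  5.68] [ 0.097 -0.923 -0.001] 0.12707450883299679
```

Call:
{"name": "apply_moves", "arguments": {"steps": [[[1,0.0004,0,-0.0005,0,0,0],[1,0.0008,0,-0.001,0,0,0],[1,0.0008,0,-0.0015,0,0,0],[1,0.0008,0,-0.0015,0,0,0]]]}}

```text
t: 23.3
position: [0.6117, 0.1142, 0.124]
ee_rot: [0.994, 0.114, 0.001, -0.0]
force: [4.6, 0.4, 4.5]
width: 0.123
```

```bash
python3 st.py
```

```text
23.3 [0.6117 0.1142 0.124 ] 13.06 [ 1.6e-03  5.0e-04 -1.0e+00] [4.57 0.41 4.46] [ 0.121 -0.855 -0.051] 0.1232371560776304
```

Call:
{"name": "apply_moves", "arguments": {"steps": [[[1,0,0,-0.0005,0,0,0],[1,0,0,-0.001,0,0,0],[1,0,0,-0.0015,0,0,0],[1,0,0,-0.0015,0,0,0]]]}}

```text
t: 23.7
position: [0.6106, 0.1139, 0.1245]
ee_rot: [0.994, 0.114, -0.001, -0.0]
force: [2.1, 0.8, 3.2]
width: 0.125
```

```bash
python3 st.py;  python3 - <<'E'
from h import *
S=cam("scene");D=cam("side")
save("s18",np.clip(S[0][150:210,360:420].astype(float)*1.8,0,255).astype(np.uint8),None,8)
save("d18",np.clip(D[0][250:330,190:270].astype(float)*1.8,0,255).astype(np.uint8),None,7)
E
```

```text
23.7 [0.6106 0.1139 0.1245] 13.07 [-1.1e-03 -1.0e-04 -1.0e+00] [2.13 0.79 3.22] [ 0.078 -0.501  0.025] 0.1253497138344498
```

View pics/d18.png

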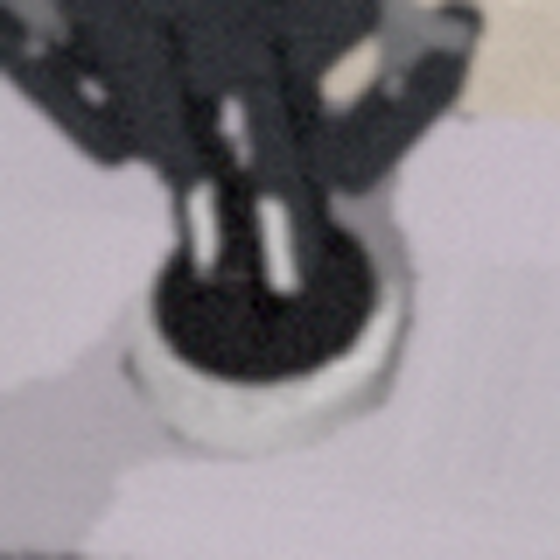

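Call:
{"name": "apply_moves", "arguments": {"steps": [[[1,0,0,-0.0004,0,0,0],[0.6,0,0,-0.0004,0,0,0],[0.4,0,0,-0.0004,0,0,0],[0,0,0,-0.0004,0,0,0],[-0.5,0,0,-0.0004,0,0,0],[-0.5,0,0,-0.0004,0,0,0]]]}}

```text
t: 24.4
position: [0.6109, 0.114, 0.1253]
ee_rot: [0.994, 0.114, -0.0, -0.0]
force: [-0.3, -0.3, 0.8]
width: 0.748
```

```bash
python3 st.py;  python3 - <<'E'
from h import *
W=cam("wrist");save("w19",np.clip(W[0].astype(float)*1.5,0,255).astype(np.uint8))
E
```

```text
24.4 [0.6109 0.114  0.1253] 13.07 [-3.e-04  0.e+00 -1.e+00] [-0.31 -0.25  0.77] [-0.005 -0.03   0.047] 0.7484785908042432
```

View pics/w19.png

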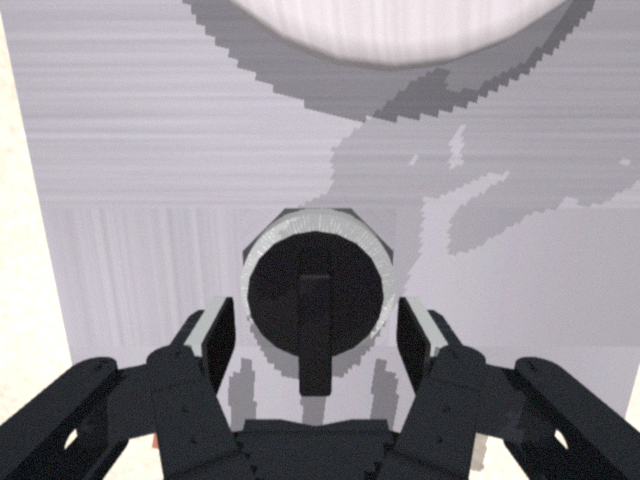

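Released. The bar stands parallel to the warmer's y axis. Next I'll retreat straight up and measure.

Call:
{"name": "apply_moves", "arguments": {"steps": [[[-0.5,0,0,-0.02,0,0,0],[-0.5,0,0,-0.05,0,0,0],[-0.5,0,0,-0.08,0,0,0],[-0.5,0,0,-0.11,0,0,0],[-0.5,0,0,-0.14,0,0,0],[-0.5,0,0,-0.14,0,0,0],[-0.5,0,0,-0.14,0,0,0]]]}}

```text
t: 25.15
position: [0.6113, 0.1142, 0.266]
ee_rot: [0.993, 0.114, 0.001, -0.0]
force: [0.6, 0.7, -1.3]
width: 0.751
```

```bash
python3 st.py;  python3 - <<'E'
from h import *
a=[]
for i in range(10): W=cam("wrist");a.append(W[0].astype(float))
im=np.mean(a,0);np.save("w20.npy",im);o=r.get_obs();np.save("w20p.npy",np.r_[o['position'],o['ee_rot']])
save("w20",np.clip((im[120:320,220:420]-3)*14,0,255).astype(np.uint8),None,3)
save("w20f",np.clip(im*1.3,0,255).astype(np.uint8))
S=cam("scene");D=cam("side")
save("s20",np.clip(S[0][150:210,360:420].astype(float)*1.8,0,255).astype(np.uint8),None,8)
save("d20",np.clip(D[0][250:330,190:270].astype(float)*1.8,0,255).astype(np.uint8),None,7)
E
```

```text
25.15 [0.6113 0.1142 0.266 ] 13.07 [ 1.6e-03  4.0e-04 -1.0e+00] [ 0.6   0.73 -1.34] [-0.023 -0.037 -0.029] 0.7514933306391846
```

View pics/w20.png

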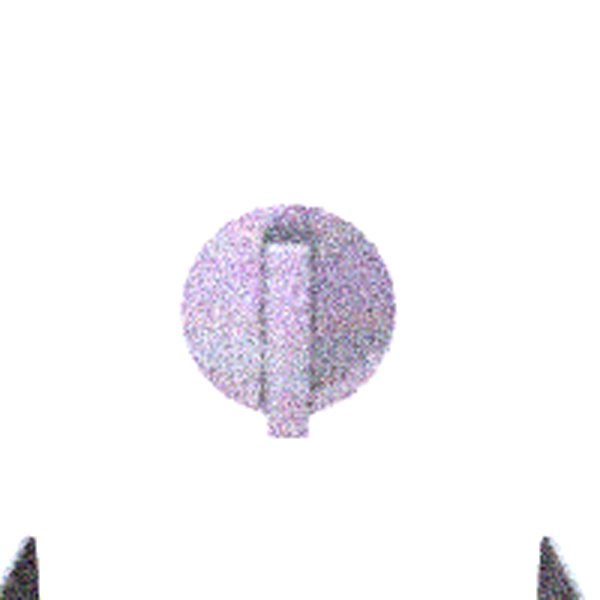

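View pics/w20f.png

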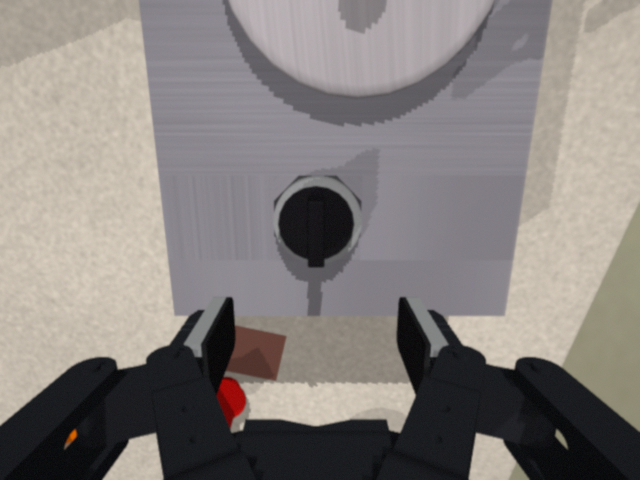

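View pics/d20.png

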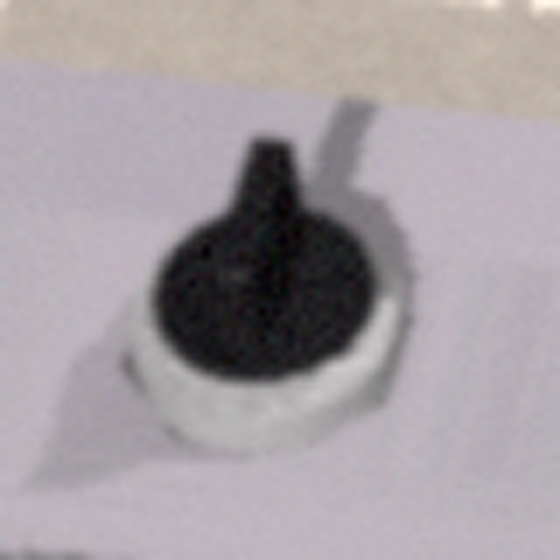

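View pics/s20.png

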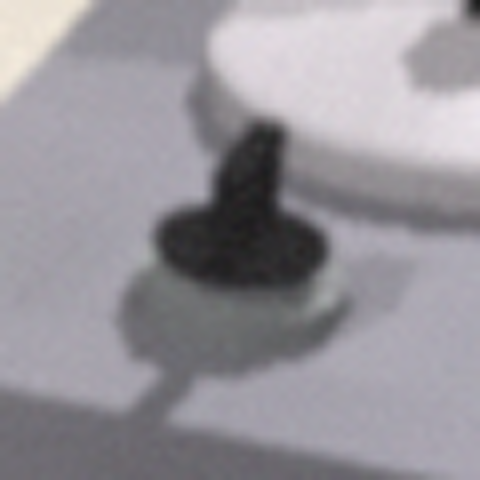

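```bash
python3 - <<'E'
from h import *
p=np.load("w20p.npy");c=capture("wrist")
T=np.eye(4);T[:3,:3]=Ro.from_quat(p[3:]).as_matrix();T[:3,3]=p[:3]
M=T@c["T_tool_cam"];R=M[:3,:3].T;C=(None,c["camera_matrix"],R,-R@M[:3,3])
f=lambda x,y:((x+.5)/3-.5+220,(y+.5)/3-.5+120)
a,b=onz(C,f(288.5,241),.1867),onz(C,f(288.5,438),.1867);d=b-a
print("bar",(a+b)/2,np.linalg.norm(d),np.degrees(np.arctan2(d[1],d[0]))+90)
print("disc",onz(C,f(288.5,308),.1517))
l,q=onz(C,(174,315),.13),onz(C,(506,315),.13);print("front edge ang",np.degrees(np.arctan2(*(q-l)[[1,0]])),np.linalg.norm(q-l),(l+q)/2)
S=cam("scene");save("s21",S[0])
E
```

```text
bar [0.61102549 0.11486448 0.1867    ] 0.04759147548220334 13.056091559498157
disc [0.6110533  0.11482516 0.1517    ]
front edge ang 13.04945365845403 0.3020168875656293 [0.65314506 0.03063317 0.13      ]
```

View pics/s21.png

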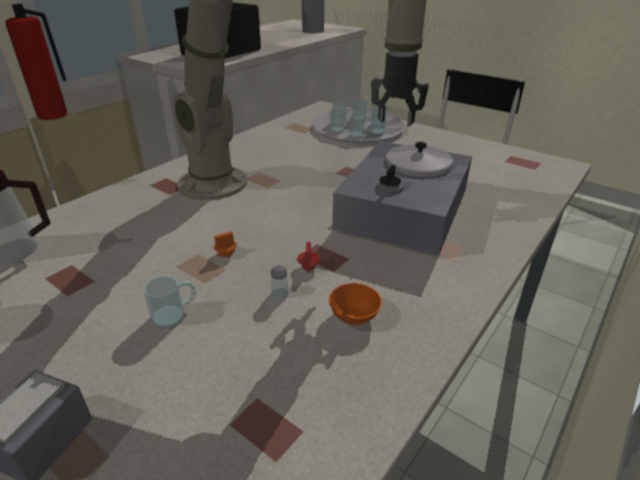

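The bar lines up with the warmer's y axis to within about 0.1°. The bar and disc centres agree, so the cap is upright, and the other objects haven't moved. Handing in.

```bash
python3 -c "
from bench import job;print(job.hand_in())"
```

```text
the job is handed in; nothing more can be done
None
```

The black filler cap is in the filler ring, turned clockwise into its locked detent and released. The job was handed in at about 26 s of the 69 s. No verdict is reported, so this rests on my own checks.

**What I did:** I gripped the cap by its bar, lowered its lugs through the slots and pressed it against the spring with about 21–23 N. I then turned it about 80° clockwise; the torque about the vertical axis stayed under 0.1 N m. I let it rise into the detent, opened the fingers and backed straight up.

**Last checks:**
- **Alignment:** the bar measures 13.06° against 13.05° for the warmer's own y axis.
- **Upright:** the bar and disc centres agree within 0.1 mm.
- **Position:** the cap is within about 1–1.5 mm of the measured port centre.
- **Locked height:** the cap rose about 3.5 mm after the turn, as it should in the detent. Its foot is at about 0.124 m, which puts cap_mid near 0.155 m.
- **Surroundings:** the shaker, bowl, mug and look-alikes appear unmoved in the last picture, and the gripper is clear.

**What disagreed:**
- **First grip missed:** the fingers closed just above the bar without touching it. The real fingertips sat about 35 mm behind the reported TCP, so I reopened, went lower and gripped again.
- **Rim height:** the camera estimates ran from 0.131 to 0.143 m, so I found it by force instead. Spring contact put the rim at about 0.141 m.
- **Sideways force:** it reached about 4–5 N while pressing and letting up, and was gone after release.

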